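# Rebuild the stacking desk tidy

## Task

Put the desk tidy back together from the bottom up, one piece at a time: the blue pot into the recess of the steel base, the orange pot on the blue one, the green pot on the orange one, and the cork lid on top, each with its foot fully home in the mouth below. Lay the yellow highlighter flat and lengthwise in the white pen tray, inside its rim. Keep the pots upright so that nothing spills, and leave the glass jar, the stapler and the mouse where they are.

Things in the scene. Friction and masses are not known exactly. Their poses are not given: they have to be found in the camera images.
- base: Dark steel round base of the desk tidy, fixed, 90 mm across and 14 mm tall, with a round recess 50 mm wide and 8 mm deep in its top that takes a pot's foot. Origin: centre of its underside, on the desk; z up.
- pot_blue: Blue plastic pot, open on top, 58 mm across, 47 mm tall: a 7 mm tall tapered foot (36 mm across below, 43 mm above) under a straight 40 mm body, wall 4 mm, mouth 50 mm wide, 80 g. Origin: centre of the foot's underside, z up. The foot drops into the mouth below until the shoulder meets the rim: its origin is then 7 mm above the base's origin, or 40 mm above the lower pot's. Holds paper clips.
- pot_orange: Orange pot of the desk tidy, holding small white erasers. Same shape, size, weight and origin as the blue pot.
- pot_green: Green pot of the desk tidy, holding coloured push pins. Same shape, size, weight and origin as the blue pot.
- lid: Cork lid: a disc 58 mm across, 8 mm thick, on a 7 mm tapered foot like the pots', with a dark wooden knob in the middle of its top, 22 mm across, 15 to 37 mm above the origin. Lies knob up, about 50 g. Origin: centre of the foot's underside, z up; seated on a pot it lies 40 mm above that pot's origin.
- highlighter: Yellow highlighter with a black band, a straight bar 118 mm long (its y axis), 18 mm wide (x) and 16 mm thick (z), lying flat on the desk, about 25 g. Origin: its centre, 8 mm above what it lies on.
- pen_tray: Shallow white tray with a grey lining, fixed, 162 mm long (its y axis) by 62 mm wide (x), 9 mm tall: floor 4 mm thick, inside 152 x 52 mm, rim 5 mm wide standing 5 mm above the floor. Origin: centre of its underside; z up.
- jar: Sealed clear glass jar with a cork top, 64 mm across, 92 mm tall, not fixed; a bystander to be left alone. Origin: centre of its underside.
- stapler: Black and red stapler, 125 mm long (its y axis), 34 mm wide, 52 mm tall, not fixed; a bystander to be left alone. Origin: centre of its underside.
- mouse: Black computer mouse, 98 mm long (its x axis), 58 mm wide, 32 mm tall, not fixed; a bystander to be left alone. Origin: centre of its underside.
Not all that is in view belongs to the job. There is more than one size of the highlighter; the job needs the largest.

How it is judged (in metres and radians):
On the way, in this order (a step that is already met when the one before it is completed fails the run):
1. the blue pot sits in the steel base, released and at rest (horizontal distance between pot_blue and base below 0.007 m and z of pot_blue in the frame of base between 0.004 and 0.01 m and angle between pot_blue's own z axis and vertical below 0.08 rad and linear speed of pot_blue below 0.02 m/s and angular speed of pot_blue below 0.2 rad/s and contact force between the fingers and pot_blue below 0.1 N), for 0.2 s.
2. the orange pot sits in the blue pot, released and at rest (horizontal distance between pot_orange and pot_blue below 0.007 m and z of pot_orange in the frame of pot_blue between 0.037 and 0.043 m and angle between pot_orange's own z axis and vertical below 0.08 rad and linear speed of pot_orange below 0.02 m/s and angular speed of pot_orange below 0.2 rad/s and contact force between the fingers and pot_orange below 0.1 N), for 0.2 s.
3. the green pot sits in the orange pot, released and at rest (horizontal distance between pot_green and pot_orange below 0.007 m and z of pot_green in the frame of pot_orange between 0.037 and 0.043 m and angle between pot_green's own z axis and vertical below 0.08 rad and linear speed of pot_green below 0.02 m/s and angular speed of pot_green below 0.2 rad/s and contact force between the fingers and pot_green below 0.1 N), for 0.2 s.
4. the cork lid sits in the green pot, released and at rest (horizontal distance between lid and pot_green below 0.007 m and z of lid in the frame of pot_green between 0.037 and 0.043 m and angle between lid's own z axis and vertical below 0.08 rad and linear speed of lid below 0.02 m/s and angular speed of lid below 0.2 rad/s and contact force between the fingers and lid below 0.1 N), for 0.2 s.
At the end, for the whole second after the job is handed in: Blue pot in base, orange in blue, green in orange, lid in green, each within 7 mm of the axis and 3 mm of the seated height below, tilt under 0.08 rad; highlighter on the tray floor within 19 mm of its centre along each tray axis and 0.35 rad of lengthwise; all at rest (horizontal distance between pot_blue and base below 0.007 m and z of pot_blue in the frame of base between 0.004 and 0.01 m and angle between each of pot_blue, pot_orange, pot_green, lid's own z axis and vertical below 0.08 rad and linear speed of each of pot_blue, pot_orange, pot_green, lid, highlighter below 0.02 m/s and angular speed of each of pot_blue, pot_orange, pot_green, lid, highlighter below 0.2 rad/s and horizontal distance between pot_orange and pot_blue below 0.007 m and z of pot_orange in the frame of pot_blue between 0.037 and 0.043 m and horizontal distance between pot_green and pot_orange below 0.007 m and z of pot_green in the frame of pot_orange between 0.037 and 0.043 m and horizontal distance between lid and pot_green below 0.007 m and z of lid in the frame of pot_green between 0.037 and 0.043 m and x of highlighter in the frame of pen_tray between -0.019 and 0.019 m and y of highlighter in the frame of pen_tray between -0.019 and 0.019 m and z of highlighter in the frame of pen_tray below 0.0145 m and angle between the y axis of highlighter and the y axis of pen_tray, either way round below 0.35 rad); the robot touches nothing.
It fails at once if a pot was tipped over by more than 0.7 rad (angle between any of pot_blue, pot_orange, pot_green's own z axis and vertical above 0.7 rad).
It fails at once if the jar, the stapler or the mouse was shifted by more than 20 mm (distance of any of jar, stapler, mouse from where it was at the start of the episode above 0.02 m).
It also fails if it takes over 128 s, if anything falls off the work surface, if the arm or the gripper's body presses on something with over 40 N, if the wrist force passes 120 N, or if a joint passes its speed limit or range.

## Robot

A 6-joint arm with a two-finger parallel gripper is mounted at the origin on the work surface. World frame = base frame: x ahead of the robot, y to its left, z up, the work surface at z = 0. Lengths are in mm, angles in rad, forces in N, time in s.
With the tool pointing down it reaches from about 300 to 775 mm from the base axis. Payload 14.6 kg.
Tool frame: the origin (TCP) lies midway between the tips of the shut fingers; the grasp point (between the pads) lies 19 mm behind it; z points along the fingers, y is the line along which they close (so a half turn about z gives the same grasp; the last joint's range is limited). The gripper opens to 94 mm and grips with 3 to 60 N. Pads are 16 mm wide; open, the fingers measure 119 mm over their backs; the gripper's body (75 mm by 177 mm) begins 78 mm behind the grasp point.
Start: joints at [1.101, 0.3, 1.521, -0, 1.321, -0.067], TCP at [215.594, 505.973, 205.446] pointing down, gripper open.
Joint ranges: [-3.03, 3.03], [-0.79, 2.21], [0.23, 2.52], [-1.04, 4.18], [0, 3.07], [-2.55, 2.55]. Speed limits (rad/s): [2.22, 2.22, 2.57, 3.14, 3.14, 3.14].

## Interface

Orientations are given as [roll, pitch, yaw] about the fixed x, y, z axes, in that order (R = Rz(yaw) Ry(pitch) Rx(roll)).
In Python, from cell import * gives the robot as it stands. The module is installed in compiled form; this text tells all that it offers.
- The arm moves only by the tool servo_tool, never from a script. Its argument "motion" is a list of rows, each an object of numbers: "wx", "wy", "wz": the turn, a rotation vector about the tool's x, y, z in units of 2 rad (1.0 is 2 rad); "dx", "dy", "dz": the shift along the tool's x, y, z in units of 10 cm (1.0 is 10 cm); "fingers": the closure, from -1 (fully open) to 1 (shut). In form: [{"wx": .., "wy": .., "wz": .., "dx": .., "dy": .., "dz": .., "fingers": ..}, ...]. A call has 1 to 10 rows; each row is the pose to reach, as a shift and turn from the pose commanded when the call began, along the tool's axes at that moment; what a row does not reach only later rows make up. A row lasts 1/10 s, in which the tool goes at most 50 mm and 8.59 degrees, less where a joint would pass 70% of its speed; a pose out of reach is approached as far as the arm can. A call with a number of a shift or a turn outside -1 to 1 is refused whole. A call with a gripper value outside its range is refused whole. The fingers move at their own pace and stop on an object; "newtons" is the grip in N (left out, the last holds). Time passes only in rows, so rows that repeat a pose let the fingers close. It gives the time, the measured TCP pose, the force, the opening and the grip force at its end, in the units of the state.
- read_state(): the state, without advancing time (a new reading comes with each control period).
- camera(name): name is "scene" or "top" or "wrist"; returns a dict with "image" (400x640x3 uint8, red, green, blue), "fx", "fy", "cx", "cy" (pixels), "R" (3x3) and "t" (3): a world point X has camera coordinates R X + t. Camera axes: x right, y down, z forward; pixel columns grow to the right and rows downward; lengths in mm; the calibration is good to about 2 mm. A picture is of the moment at which its call begins. There is no depth.
- sign_off(): hands the job in; it is judged then, once.
Trained networks look in a picture, given as the dict that the camera call returned (one of the last four; its "shot" number tells which), for a name from the list of things; names that differ only in an ending like _2 or _b are one class to them, and where a whole thing is asked for, a point or a joint stands for the part that bears it (a point fixed in the world has none). Each returns a list of dicts, best first, with "conf" (0 to 1); they miss things now and then, are a little off and sometimes report something else, mostly with a low value. They report only what shows in the picture. A call takes as long as a camera call. They do not tell look-alikes from the thing itself.
- spot_in(query, picture): "location" ([column, row] in pixels, amid what is visible of it).
- trace(query, picture): "pixels" (400x640 bool, what is visible of it) and "location" ([column, row] in pixels, amid what is visible of it).
The state is a dict: "clock": time; "joints": joint angles; "qd": joint speeds; "effort": joint torques, N m; "eef_pos": TCP position; "eef_rot": TCP orientation; "wrist_force": force on the tool from outside, world axes, zero at the start; "moment": the same for the moment, N m; "finger_gap": finger opening in mm; "finger_force": force on a finger pad.
Only numpy, scipy, OpenCV 4.12 (cv2) and the standard library are available. Lean on these libraries where they do the work, as an engineer would, in place of code of your own. Each camera call takes 0.05 s, during which the arm holds its last target. There are 200 camera calls.

## Working session

There is one attempt and no reset: what is moved stays moved. The work goes in short steps, Python scripts to look and compute and a tool call to move; the robot and the scene stay as the last step left them, time stands still between calls to the robot, and variables do not carry over. Pictures are saved under pics/ and viewed, at most 14 in all, crops included, and the job is handed in when it is done.

Besides the shell and the picture viewer there is one more tool, called after "Request:" in YAML: its name, and indented under it one key for each argument. servo_tool: Moves the arm, as the interface text tells. Its arguments: {"type":"object","properties":{"motion":{"type":"array","items":{"type":"object","properties":{"wx":{"type":"number"},"wy":{"type":"number"},"wz":{"type":"number"},"dx":{"type":"number"},"dy":{"type":"number"},"dz":{"type":"number"},"fingers":{"type":"number"}}}},"newtons":{"type":"number"}},"required":["motion"]}

```bash
mkdir -p pics
cat > h.py <<'E'
from cell import *
import numpy as np, cv2
def save(p,n): cv2.imwrite('pics/'+n,cv2.cvtColor(p['image'],cv2.COLOR_RGB2BGR))
def ray(p,uv,z):
    R=np.array(p['R']);t=np.array(p['t']);c=-R.T@t
    d=R.T@np.array([(uv[0]-p['cx'])/p['fx'],(uv[1]-p['cy'])/p['fy'],1])
    return c+d*(z-c[2])/d[2]
def proj(p,X):
    q=np.array(p['R'])@np.array(X)+np.array(p['t'])
    return np.array([p['fx']*q[0]/q[2]+p['cx'],p['fy']*q[1]/q[2]+p['cy']])
E
python3 - <<'E'
from h import *
t=camera('top');s=camera('scene');save(t,'top0.png');save(s,'scene0.png')
for p in(t,s): print(p['fx'],(-np.array(p['R']).T@np.array(p['t'])).round())
for n in 'base pot_blue pot_orange pot_green lid highlighter pen_tray jar stapler mouse'.split():
  for p,l in((t,'t'),(s,'s')):
    print(n,l,[(np.round(d['location']),round(d['conf'],2),ray(p,d['location'],0 if n in('base','pen_tray') else 20)[:2].round()) for d in spot_in(n,p)])
st=read_state();print(st['eef_pos'],st['eef_rot'],st['clock'])
E
```

```text
362.38728228228007 [ 440.   43. 1016.]
373.0265495640861 [1039.  500.  609.]
base t [(array([403., 167.]), 0.64, array([ 623., -153.]))]
base s [(array([446., 238.]), 0.65, array([397., 310.])), (array([244., 198.]), 0.59, array([ 609., -150.])), (array([412., 293.]), 0.32, array([582., 331.]))]
pot_blue t [(array([290., 229.]), 0.75, array([450., 165.]))]
pot_blue s [(array([384., 212.]), 0.57, array([435., 162.]))]
pot_orange t [(array([234., 243.]), 0.63, array([413., 318.]))]
pot_orange s [(array([449., 236.]), 0.9, array([410., 318.]))]
pot_green t [(array([345., 163.]), 0.95, array([631.,  13.]))]
pot_green s [(array([281., 225.]), 0.94, array([629.,  10.])), (array([278., 170.]), 0.5, array([ 480., -159.]))]
lid t [(array([462., 245.]), 0.78, array([ 402., -302.])), (array([346., 163.]), 0.21, array([631.,   9.]))]
lid s [(array([266., 138.]), 0.72, array([ 387., -311.]))]
highlighter t [(array([194., 203.]), 0.68, array([525., 435.])), (array([233., 181.]), 0.64, array([587., 326.])), (array([249., 144.]), 0.64, array([690., 281.])), (array([344., 165.]), 0.63, array([627.,  
[... 156 characters left out ...]
[544., 445.]))]
pen_tray t [(array([353., 227.]), 0.61, array([455.,  -8.]))]
pen_tray s [(array([330., 191.]), 0.71, array([440.,  -3.]))]
jar t [(array([297., 159.]), 0.92, array([646., 144.]))]
jar s []
stapler t [(array([472., 179.]), 0.7, array([ 583., -335.])), (array([461., 246.]), 0.7, array([ 400., -298.]))]
stapler s [(array([211., 161.]), 0.65, array([ 578., -335.]))]
mouse t [(array([412., 221.]), 0.91, array([ 468., -169.])), (array([473., 178.]), 0.53, array([ 585., -338.])), (array([344., 161.]), 0.31, array([637.,  13.]))]
mouse s [(array([278., 171.]), 0.58, array([ 484., -156.]))]
[215.60365691 505.97245895 205.43558251] [-3.14157411e+00  4.26933626e-06  2.73879112e+00] 1.1
```

View pics/top0.png

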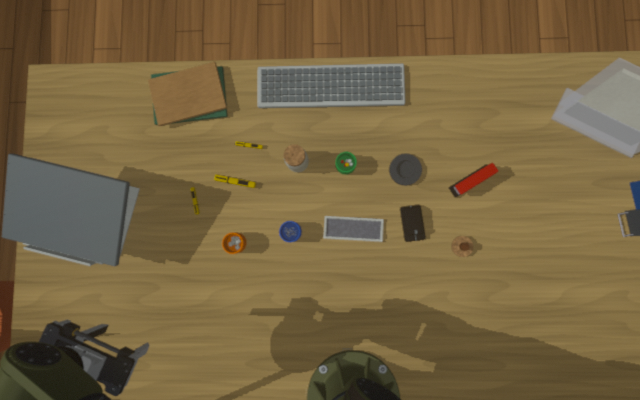

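View pics/scene0.png

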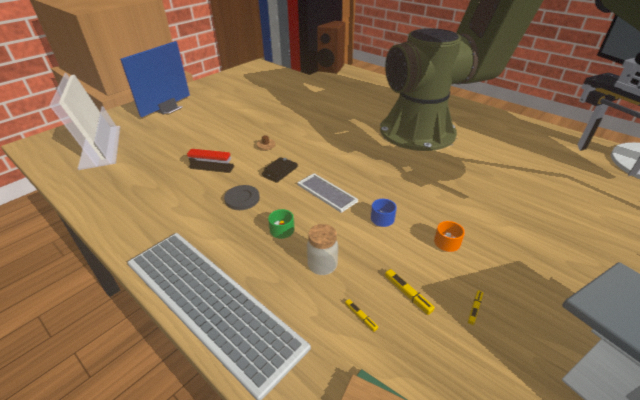

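The top view shows the base at (405,169), blue at (290,231), orange at (234,243), green at (346,163), the lid at (462,246) and the tray at (353,228). There are three highlighter candidates, at (235,181), (250,145) and (194,201). The one at (235,181) looks longest. Next I'll measure precisely and take a close crop of the candidates.

```bash
cat >> h.py <<'E'
from scipy.optimize import fsolve
SH={'pot':[(29,47),(29,7),(18,0)],'lid':[(29,15),(29,7),(11,37)],'base':[(45,14),(45,0)]}
A=np.linspace(0,2*np.pi,40)
def hullc(pts):
    m=cv2.moments(cv2.convexHull(np.float32(pts)));return np.array([m['m10'],m['m01']])/m['m00']
def fit(p,mask,kind,x0,z0=0):
    m=mask.astype(np.uint8);c=max(cv2.findContours(m,0,2)[0],key=cv2.contourArea)
    target=hullc(c.reshape(-1,2))
    f=lambda x:hullc([proj(p,(x[0]+r*np.cos(a),x[1]+r*np.sin(a),z0+z)) for r,z in SH[kind] for a in A])-target
    return fsolve(f,x0)
E
python3 - <<'E'
from h import *
t=camera('top');s=camera('scene')
for n,x0 in dict(pot_blue=(450,165),pot_orange=(413,318),pot_green=(631,13),lid=(402,-302),base=(620,-152)).items():
  for p,l in((t,'t'),(s,'s')):
    for d in trace(n,p)[:2]:
      print(n,l,round(d['conf'],2),d['pixels'].sum(),fit(p,d['pixels'],n.split('_')[0],x0).round(1))
for n,z in(('highlighter',12),('pen_tray',9)):
  for p,l in((t,'t'),(s,'s')):
    for d in trace(n,p):
      q=np.argwhere(d['pixels'])[:,::-1]
      w=np.float32([ray(p,u,z)[:2] for u in q])
      r=cv2.minAreaRect(w);b=cv2.boxPoints(r);e=b[1]-b[0];g=b[2]-b[1];e=e if e@e>g@g else g
      print(n,l,round(d['conf'],2),len(q),np.round(r[0],1),np.round(r[1]),'angle',np.degrees(np.arctan2(e[1],e[0])).round(1),np.round(d['location']))
c=t['image'][125:220,170:280];cv2.imwrite('pics/hl.png',cv2.cvtColor(cv2.resize(c,None,fx=6,fy=6,interpolation=2),4))
E
```

```text
pot_blue t 0.69 373 [445.  164.8]
pot_blue t 0.31 438 [415.3 318.3]
pot_blue s 0.77 589 [444.9 167. ]
pot_orange t 0.76 453 [416.2 317.8]
pot_orange s 0.88 738 [416.  320.8]
pot_green t 0.84 397 [631.   12.4]
pot_green s 0.76 659 [630.1  13. ]
lid t 0.79 364 [ 399.4 -302.7]
lid s 0.47 196 [ 399.6 -298.2]
base t 0.65 849 [ 615.  -155.2]
base t 0.47 635 [ 584.3 -343.6]
base s 0.82 726 [ 613.5 -152.4]
highlighter t 0.57 120 [690.6 285.4] [76. 13.] angle 80.8 [248. 146.]
highlighter s 0.81 255 [539.5 440.3] [84. 14.] angle 12.7 [476. 310.]
highlighter s 0.72 724 [589.6 325.8] [124.  30.] angle 77.8 [412. 292.]
highlighter s 0.62 361 [694.5 290.4] [83. 17.] angle 80.0 [362. 314.]
pen_tray t 0.7 1279 [450.1  -6.2] [160.  64.] angle 86.0 [353. 229.]
pen_tray s 0.62 1061 [455.2  -1.4] [169.  71.] angle 85.6 [331. 193.]h.py:20: RuntimeWarning: The iteration is not making good progress, as measured by the 
 improvement from the last ten iterations.
  return fsolve(f,x0)
```

View pics/hl.png

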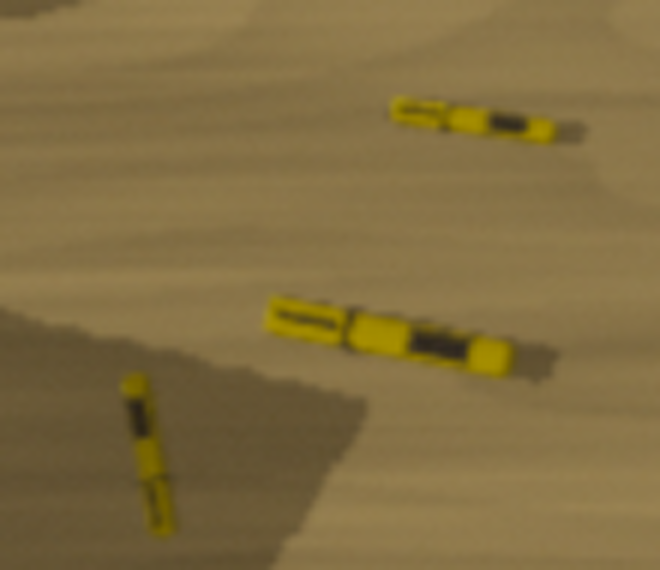

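Request:
servo_tool:
  motion:
    - {"wz": -0.2013,"fingers": -1}
    - {"wz": -0.2013,"fingers": -1}
    - {"wz": -0.2013,"fingers": -1}
    - {"wz": -0.2013,"fingers": -1}
  newtons: 20

```text
schema error: expected keys wx, wy, wz, dx, dy, dz, fingers
```

The crop confirms it: the large highlighter is at pixel (235,181). The two at (250,145) and (194,201) are the smaller look-alikes. Next I turn the tool to align with the world axes and move to blue.

Request:
servo_tool:
  motion:
    - {"wx": 0,"wy": 0,"wz": -0.2013,"dx": 0,"dy": 0,"dz": 0,"fingers": -1}
    - {"wx": 0,"wy": 0,"wz": -0.2013,"dx": 0,"dy": 0,"dz": 0,"fingers": -1}
    - {"wx": 0,"wy": 0,"wz": -0.2013,"dx": 0,"dy": 0,"dz": 0,"fingers": -1}
  newtons: 20

```text
clock: 2.2
eef_pos: [215.6, 506.0, 205.5]
eef_rot: [3.142, 0.0, -3.136]
wrist_force: [-1.0, -0.4, 0.1]
finger_gap: 94.3
finger_force: 0.0
```

Request:
servo_tool:
  motion:
    - {"wx": 0,"wy": 0,"wz": 0,"dx": -0.6,"dy": -0.9,"dz": 0,"fingers": -1}
    - {"wx": 0,"wy": 0,"wz": 0,"dx": -0.6,"dy": -0.9,"dz": 0,"fingers": -1}
    - {"wx": 0,"wy": 0,"wz": 0,"dx": -0.6,"dy": -0.9,"dz": 0,"fingers": -1}

```text
clock: 2.5
eef_pos: [277.3, 413.1, 205.6]
eef_rot: [-3.141, 0.0, 3.139]
wrist_force: [-0.6, -0.4, -0.1]
finger_gap: 93.8
finger_force: 0.0
```

Request:
servo_tool:
  motion:
    - {"wx": 0,"wy": 0,"wz": 0,"dx": -0.6,"dy": -0.9,"dz": 0,"fingers": -1}
    - {"wx": 0,"wy": 0,"wz": 0,"dx": -0.6,"dy": -0.9,"dz": 0,"fingers": -1}
    - {"wx": 0,"wy": 0,"wz": 0,"dx": -0.6,"dy": -0.9,"dz": 0,"fingers": -1}

```text
clock: 2.8
eef_pos: [337.3, 323.4, 205.7]
eef_rot: [-3.141, 0.001, 3.138]
wrist_force: [-0.1, 0.9, -0.1]
finger_gap: 93.6
finger_force: 0.0
```

Request:
servo_tool:
  motion:
    - {"wx": 0,"wy": 0,"wz": 0,"dx": -0.6,"dy": -0.9,"dz": 0,"fingers": -1}
    - {"wx": 0,"wy": 0,"wz": 0,"dx": -0.6,"dy": -0.9,"dz": 0,"fingers": -1}
    - {"wx": 0,"wy": 0,"wz": 0,"dx": -0.6,"dy": -0.9,"dz": 0,"fingers": -1}

```text
clock: 3.1
eef_pos: [397.3, 233.6, 205.6]
eef_rot: [-3.141, 0.0, 3.138]
wrist_force: [-0.2, -0.1, -0.2]
finger_gap: 93.7
finger_force: 0.0
```

Request:
servo_tool:
  motion:
    - {"wx": 0,"wy": 0,"wz": 0,"dx": -0.5,"dy": -0.68,"dz": 0,"fingers": -1}
    - {"wx": 0,"wy": 0,"wz": 0,"dx": -0.5,"dy": -0.68,"dz": 0,"fingers": -1}
    - {"wx": 0,"wy": 0,"wz": 0,"dx": -0.5,"dy": -0.68,"dz": 0,"fingers": -1}
    - {"wx": 0,"wy": 0,"wz": 0,"dx": -0.5,"dy": -0.68,"dz": 0,"fingers": -1}

```text
clock: 3.5
eef_pos: [445.4, 168.6, 205.3]
eef_rot: [3.141, -0.0, 3.141]
wrist_force: [-0.6, -0.2, -0.4]
finger_gap: 94.2
finger_force: 0.0
```

```bash
cat >> h.py <<'E'
def wl(n,x0,z0=0,name='wrist'):
    p=camera(name)
    for d in trace(n,p)[:2]:
        print(n,name,round(d['conf'],2),d['pixels'].sum(),np.round(d['location']),fit(p,d['pixels'],n.split('_')[0],x0,z0).round(1))
    s=read_state();print('tcp',np.round(s['eef_pos'],1),np.round(s['eef_rot'],4),round(s['clock'],2));return p
E
python3 - <<'E'
from h import *
p=wl('pot_blue',(445,166));save(p,'w1.png')
E
```

```text
pot_blue wrist 0.57 2706 [313. 175.] [444.4 163.1]
tcp [445.  169.2 205.4] [ 3.1414e+00 -2.0000e-04 -3.1406e+00] 3.6h.py:20: RuntimeWarning: The iteration is not making good progress, as measured by the 
 improvement from the last ten iterations.
  return fsolve(f,x0)
```

View pics/w1.png

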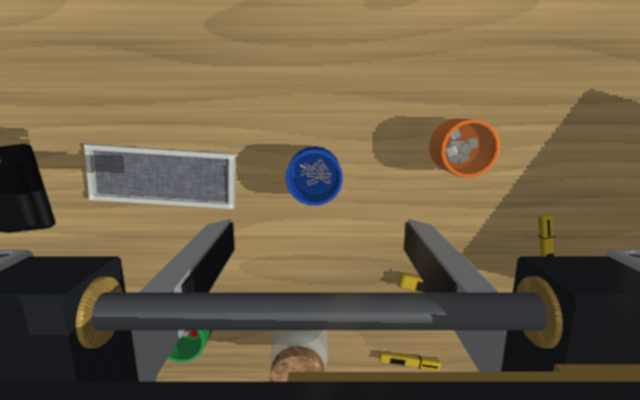

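The wrist view shows the blue pot at (314,176), centred between the fingers. The estimate is (445,165), so I descend and grip.

Request:
servo_tool:
  motion:
    - {"wx": 0,"wy": 0,"wz": 0,"dx": 0,"dy": -0.04,"dz": 0.5,"fingers": -1}
    - {"wx": 0,"wy": 0,"wz": 0,"dx": 0,"dy": -0.04,"dz": 1.0,"fingers": -1}
    - {"wx": 0,"wy": 0,"wz": 0,"dx": 0,"dy": -0.04,"dz": 1.0,"fingers": -1}

```text
clock: 3.9
eef_pos: [442.1, 164.2, 100.9]
eef_rot: [-3.139, -0.009, -3.14]
wrist_force: [-0.2, -0.5, 0.5]
finger_gap: 94.2
finger_force: 0.0
```

Request:
servo_tool:
  motion:
    - {"wx": 0,"wy": 0,"wz": 0,"dx": 0,"dy": 0,"dz": 0.3,"fingers": -1}
    - {"wx": 0,"wy": 0,"wz": 0,"dx": 0,"dy": 0,"dz": 0.6,"fingers": -1}
    - {"wx": 0,"wy": 0,"wz": 0,"dx": 0,"dy": 0,"dz": 0.93,"fingers": -1}
    - {"wx": 0,"wy": 0,"wz": 0,"dx": 0,"dy": 0,"dz": 0.93,"fingers": -1}
    - {"wx": 0,"wy": 0,"wz": 0,"dx": 0,"dy": 0,"dz": 0.93,"fingers": 1}
    - {"wx": 0,"wy": 0,"wz": 0,"dx": 0,"dy": 0,"dz": 0.93,"fingers": 1}
    - {"wx": 0,"wy": 0,"wz": 0,"dx": 0,"dy": 0,"dz": 0.93,"fingers": 1}
    - {"wx": 0,"wy": 0,"wz": 0,"dx": 0,"dy": 0,"dz": 0.93,"fingers": 1}
    - {"wx": 0,"wy": 0,"wz": 0,"dx": 0,"dy": 0,"dz": 0.93,"fingers": 1}
    - {"wx": 0,"wy": 0,"wz": 0,"dx": 0,"dy": 0,"dz": 0.93,"fingers": 1}
  newtons: 15

```text
clock: 4.9
eef_pos: [445.8, 164.0, 13.1]
eef_rot: [3.141, 0.001, 3.141]
wrist_force: [-2.0, -1.1, 7.3]
finger_gap: 57.5
finger_force: 15.0
```

Request:
servo_tool:
  motion:
    - {"wx": 0,"wy": 0,"wz": 0,"dx": 0,"dy": 0,"dz": -0.3,"fingers": 1}
    - {"wx": 0,"wy": 0,"wz": 0,"dx": 0,"dy": 0,"dz": -0.6,"fingers": 1}
    - {"wx": 0,"wy": 0,"wz": 0,"dx": 0,"dy": 0,"dz": -0.9,"fingers": 1}

```text
clock: 5.2
eef_pos: [445.2, 163.8, 103.5]
eef_rot: [-3.141, -0.001, 3.141]
wrist_force: [1.1, 0.6, -0.8]
finger_gap: 57.6
finger_force: 15.0
```

Request:
servo_tool:
  motion:
    - {"wx": 0,"wy": 0,"wz": 0,"dx": -0.25,"dy": -0.3,"dz": -0.2,"fingers": 1}
    - {"wx": 0,"wy": 0,"wz": 0,"dx": -0.5,"dy": -0.65,"dz": -0.4,"fingers": 1}
    - {"wx": 0,"wy": 0,"wz": 0,"dx": -0.6,"dy": -1.0,"dz": -0.5,"fingers": 1}

```text
clock: 5.5
eef_pos: [507.2, 62.6, 154.3]
eef_rot: [3.142, 0.003, -3.141]
wrist_force: [-0.2, -0.1, -1.6]
finger_gap: 57.7
finger_force: 15.0
```

Request:
servo_tool:
  motion:
    - {"wx": 0,"wy": 0,"wz": 0,"dx": -0.3,"dy": -0.5,"dz": -0.2,"fingers": 1}
    - {"wx": 0,"wy": 0,"wz": 0,"dx": -0.6,"dy": -1.0,"dz": -0.4,"fingers": 1}
    - {"wx": 0,"wy": 0,"wz": 0,"dx": -0.6,"dy": -1.0,"dz": -0.4,"fingers": 1}

```text
clock: 5.8
eef_pos: [566.8, -39.3, 193.7]
eef_rot: [-3.141, 0.001, 3.139]
wrist_force: [0.2, 1.9, -1.2]
finger_gap: 57.8
finger_force: 15.0
```

Request:
servo_tool:
  motion:
    - {"wx": 0,"wy": 0,"wz": 0,"dx": -0.2,"dy": -0.4,"dz": 0,"fingers": 1}
    - {"wx": 0,"wy": 0,"wz": 0,"dx": -0.45,"dy": -0.8,"dz": 0,"fingers": 1}
    - {"wx": 0,"wy": 0,"wz": 0,"dx": -0.49,"dy": -1.0,"dz": 0,"fingers": 1}
    - {"wx": 0,"wy": 0,"wz": 0,"dx": -0.49,"dy": -1.0,"dz": 0,"fingers": 1}
    - {"wx": 0,"wy": 0,"wz": 0,"dx": -0.49,"dy": -1.0,"dz": 0,"fingers": 1}

```text
clock: 6.3
eef_pos: [614.0, -135.7, 192.1]
eef_rot: [3.141, -0.001, 3.141]
wrist_force: [-0.1, 0.3, -0.8]
finger_gap: 57.5
finger_force: 15.0
```

```bash
python3 - <<'E' 2>/dev/null
from h import *
p=wl('base',(615,-155));save(p,'w2.png');wl('pot_blue',(615,-135),190)
print(read_state()['finger_gap'])
E
```

```text
base wrist 0.81 3777 [297. 167.] [ 606.4 -159.4]
tcp [ 614.2 -134.8  192.7] [ 3.1414e+00 -1.0000e-04 -3.1407e+00] 6.4
pot_blue wrist 0.84 11259 [317. 244.] [ 604.3 -135.5]
tcp [ 614.3 -134.9  192.8] [ 3.1416e+00  3.0000e-04 -3.1405e+00] 6.5
58.060882287757416
```

View pics/w2.png

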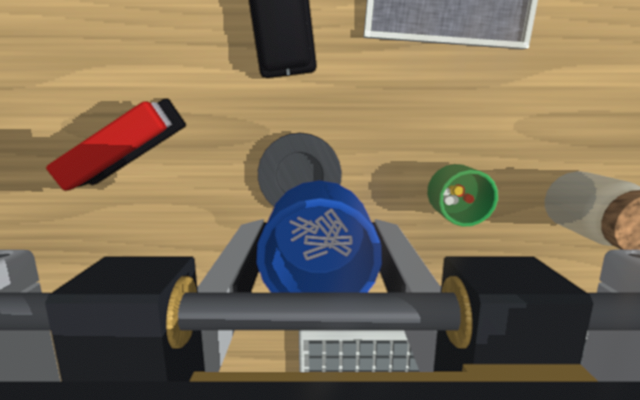

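```bash
cat >> h.py <<'E'
def circ(p,mask,r,z,x0,rows):
    """fit a world circle of known radius r at height z to the mask's outer-left/top/right edge pixels above row limit"""
    from scipy.optimize import least_squares
    c=max(cv2.findContours(mask.astype(np.uint8),0,cv2.CHAIN_APPROX_NONE)[0],key=cv2.contourArea).reshape(-1,2)
    w=np.array([ray(p,u,z)[:2] for u in c if rows[0]<=u[1]<=rows[1]])
    o=least_squares(lambda v:np.hypot(*(w-v).T)-r,x0,loss='soft_l1');return o.x.round(1),np.abs(o.fun).mean().round(2)
E
python3 - <<'E'
from h import *
p=camera('wrist');d=trace('base',p)[0]
for lim in(165,180,190): print(circ(p,d['pixels'],45,14,(615,-155),(0,lim)))
print(circ(p,d['pixels'],45.5,14,(615,-155),(0,180)))
t=camera('top');d=trace('base',t)[0]
print(circ(t,d['pixels'],45,14,(615,-155),(0,400)))
E
```

```text
(array([ 614.6, -156.4]), np.float64(0.47))
(array([ 614.4, -157.1]), np.float64(3.82))
(array([ 613.9, -157.2]), np.float64(6.93))
(array([ 615. , -157.3]), np.float64(4.06))
(array([ 608.8, -157.6]), np.float64(7.3))
```

The base shows at (299,174), partly behind the held pot. The edge fit gives (614.6, -156.4). Now I lower the pot in.

Request:
servo_tool:
  motion:
    - {"wx": 0,"wy": 0,"wz": 0,"dx": 0,"dy": -0.21,"dz": 0,"fingers": 1}
    - {"wx": 0,"wy": 0,"wz": 0,"dx": 0,"dy": -0.21,"dz": 0.3,"fingers": 1}
    - {"wx": 0,"wy": 0,"wz": 0,"dx": 0,"dy": -0.21,"dz": 0.7,"fingers": 1}
    - {"wx": 0,"wy": 0,"wz": 0,"dx": 0,"dy": -0.21,"dz": 1.0,"fingers": 1}
    - {"wx": 0,"wy": 0,"wz": 0,"dx": 0,"dy": -0.21,"dz": 1.0,"fingers": 1}

```text
clock: 7.2
eef_pos: [612.5, -156.4, 88.4]
eef_rot: [3.139, -0.007, 3.142]
wrist_force: [-0.9, -1.1, -0.7]
finger_gap: 57.7
finger_force: 15.0
```

Request:
servo_tool:
  motion:
    - {"wx": 0,"wy": 0,"wz": 0,"dx": 0,"dy": 0,"dz": 0.3,"fingers": 1}
    - {"wx": 0,"wy": 0,"wz": 0,"dx": 0,"dy": 0,"dz": 0.5,"fingers": 1}
    - {"wx": 0,"wy": 0,"wz": 0,"dx": 0,"dy": 0,"dz": 0.6,"fingers": 1}
    - {"wx": 0,"wy": 0,"wz": 0,"dx": 0,"dy": 0,"dz": 0.6,"fingers": 1}
    - {"wx": 0,"wy": 0,"wz": 0,"dx": 0,"dy": 0,"dz": 0.6,"fingers": 1}

```text
clock: 7.7
eef_pos: [615.3, -157.3, 34.2]
eef_rot: [-3.141, 0.002, 3.141]
wrist_force: [0.5, -0.4, 0.3]
finger_gap: 57.9
finger_force: 15.0
```

Request:
servo_tool:
  motion:
    - {"wx": 0,"wy": 0,"wz": 0,"dx": 0,"dy": 0,"dz": 0.07,"fingers": 1}
    - {"wx": 0,"wy": 0,"wz": 0,"dx": 0,"dy": 0,"dz": 0.135,"fingers": 1}
    - {"wx": 0,"wy": 0,"wz": 0,"dx": 0,"dy": 0,"dz": 0.135,"fingers": 1}
    - {"wx": 0,"wy": 0,"wz": 0,"dx": 0,"dy": 0,"dz": 0.135,"fingers": 1}

```text
clock: 8.1
eef_pos: [614.5, -157.1, 18.9]
eef_rot: [-3.142, 0.0, 3.141]
wrist_force: [-0.0, -0.3, 0.6]
finger_gap: 57.7
finger_force: 15.0
```

Request:
servo_tool:
  motion:
    - {"wx": 0,"wy": 0,"wz": 0,"dx": 0,"dy": 0,"dz": 0,"fingers": -1}
    - {"wx": 0,"wy": 0,"wz": 0,"dx": 0,"dy": 0,"dz": 0,"fingers": -1}
    - {"wx": 0,"wy": 0,"wz": 0,"dx": 0,"dy": 0,"dz": 0,"fingers": -1}
    - {"wx": 0,"wy": 0,"wz": 0,"dx": 0,"dy": 0,"dz": 0,"fingers": -1}
    - {"wx": 0,"wy": 0,"wz": 0,"dx": 0,"dy": 0,"dz": 0,"fingers": -1}

```text
clock: 8.6
eef_pos: [614.5, -157.1, 19.0]
eef_rot: [3.142, 0.0, 3.141]
wrist_force: [0.2, -0.8, -0.8]
finger_gap: 92.7
finger_force: 0.0
```

Request:
servo_tool:
  motion:
    - {"wx": 0,"wy": 0,"wz": 0,"dx": 0,"dy": 0,"dz": -0.4,"fingers": -1}
    - {"wx": 0,"wy": 0,"wz": 0,"dx": 0,"dy": 0,"dz": -0.9,"fingers": -1}
    - {"wx": 0,"wy": 0,"wz": 0,"dx": 0,"dy": 0,"dz": -1.0,"fingers": -1}

```text
clock: 8.9
eef_pos: [616.5, -157.7, 125.0]
eef_rot: [-3.139, 0.008, 3.141]
wrist_force: [0.7, 0.5, 0.5]
finger_gap: 93.7
finger_force: 0.0
```

Request:
servo_tool:
  motion:
    - {"wx": 0,"wy": 0,"wz": 0,"dx": 0.45,"dy": 0.5,"dz": -0.35,"fingers": -1}
    - {"wx": 0,"wy": 0,"wz": 0,"dx": 0.45,"dy": 1.0,"dz": -0.7,"fingers": -1}
    - {"wx": 0,"wy": 0,"wz": 0,"dx": 0.45,"dy": 1.0,"dz": -0.85,"fingers": -1}
    - {"wx": 0,"wy": 0,"wz": 0,"dx": 0.45,"dy": 1.0,"dz": -0.85,"fingers": -1}

```text
clock: 9.3
eef_pos: [570.5, -54.6, 208.6]
eef_rot: [-3.141, 0.007, -3.139]
wrist_force: [0.3, -0.9, -0.4]
finger_gap: 94.0
finger_force: 0.0
```

```bash
python3 - <<'E' 2>/dev/null
from h import *
for c in('wrist','top','scene'):
  p=wl('pot_blue',(615,-156),7,c)
  if c=='scene': cv2.imwrite('pics/s1.png',cv2.cvtColor(cv2.resize(p['image'][150:250,180:300],None,fx=5,fy=5),4))
E
```

```text
pot_blue wrist 0.8 2146 [224. 210.] [ 610.5 -156.8]
tcp [569.6 -56.9 204.2] [-3.1412e+00  1.1000e-03 -3.1408e+00] 9.4
tcp [569.2 -57.7 202.6] [ 3.1414e+00 -1.8000e-03  3.1408e+00] 9.5
pot_blue scene 0.72 489 [240. 191.] [ 612.7 -155.4]
tcp [569.2 -57.8 202.5] [ 3.1413e+00 -2.1000e-03  3.1404e+00] 9.6
```

View pics/s1.png

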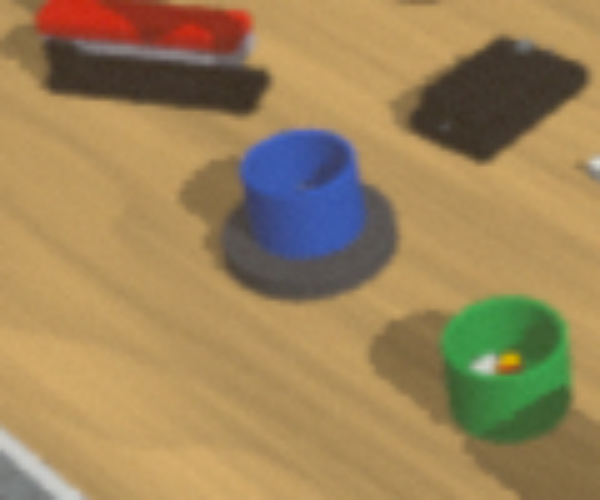

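In the crop the blue pot sits in the base, but its rim may be tilted. I'll overlay the seated model to check.

```bash
cat >> h.py <<'E'
def overlay(p,circles,c,half,f,name):
    im=cv2.cvtColor(p['image'],4);s=6
    x,y=int(c[0]-half),int(c[1]-half);x=max(x,0);y=max(y,0)
    o=cv2.resize(im[y:y+2*half,x:x+2*half],None,fx=f,fy=f,interpolation=2)
    for (X,Y,Z,r) in circles:
        pts=np.array([(proj(p,(X+r*np.cos(a),Y+r*np.sin(a),Z))-[x,y]+.5)*f for a in A]).astype(int)
        cv2.polylines(o,[pts],True,(255,255,255),1)
    return o
E
python3 - <<'E' 2>/dev/null
from h import *
B=(614.5,-157);o=[]
for n in('scene','wrist'):
  p=camera(n);o.append(overlay(p,[(*B,14,45),(*B,0,45),(*B,54,29),(*B,14,29)],proj(p,(*B,30)),40,5,n))
cv2.imwrite('pics/ov1.png',np.hstack(o))
E
```

```text
(no output)
```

View pics/ov1.png

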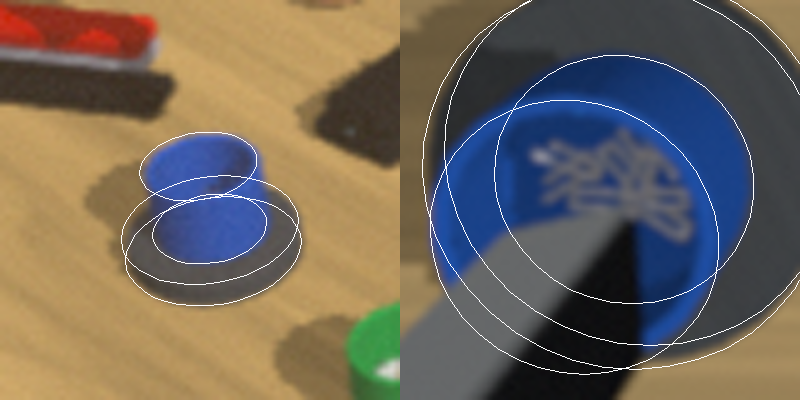

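The model matches to about 1 px, so blue is seated. Next is orange.

Request:
servo_tool:
  motion:
    - {"wx": 0,"wy": 0,"wz": 0,"dx": 0.2,"dy": 0.5,"dz": 0,"fingers": -1}
    - {"wx": 0,"wy": 0,"wz": 0,"dx": 0.38,"dy": 1.0,"dz": 0,"fingers": -1}

```text
clock: 9.9
eef_pos: [533.3, 36.3, 203.1]
eef_rot: [3.142, -0.001, 3.138]
wrist_force: [1.4, 0.8, 0.2]
finger_gap: 94.4
finger_force: 0.0
```

Request:
servo_tool:
  motion:
    - {"wx": 0,"wy": 0,"wz": 0,"dx": 0.2,"dy": 0.5,"dz": 0,"fingers": -1}
    - {"wx": 0,"wy": 0,"wz": 0,"dx": 0.38,"dy": 1.0,"dz": 0,"fingers": -1}

```text
clock: 10.1
eef_pos: [497.3, 130.9, 203.6]
eef_rot: [-3.142, -0.0, 3.14]
wrist_force: [1.3, 0.9, -0.3]
finger_gap: 93.8
finger_force: 0.0
```

Request:
servo_tool:
  motion:
    - {"wx": 0,"wy": 0,"wz": 0,"dx": 0.2,"dy": 0.5,"dz": 0,"fingers": -1}
    - {"wx": 0,"wy": 0,"wz": 0,"dx": 0.38,"dy": 1.0,"dz": 0,"fingers": -1}
    - {"wx": 0,"wy": 0,"wz": 0,"dx": 0.38,"dy": 1.0,"dz": 0,"fingers": -1}

```text
clock: 10.4
eef_pos: [458.6, 233.2, 203.6]
eef_rot: [3.141, -0.001, -3.138]
wrist_force: [-0.0, 0.0, 0.7]
finger_gap: 93.7
finger_force: 0.0
```

Request:
servo_tool:
  motion:
    - {"wx": 0,"wy": 0,"wz": 0,"dx": 0.2,"dy": 0.4,"dz": 0,"fingers": -1}
    - {"wx": 0,"wy": 0,"wz": 0,"dx": 0.38,"dy": 0.75,"dz": 0,"fingers": -1}
    - {"wx": 0,"wy": 0,"wz": 0,"dx": 0.38,"dy": 0.75,"dz": 0,"fingers": -1}
    - {"wx": 0,"wy": 0,"wz": 0,"dx": 0.38,"dy": 0.75,"dz": 0,"fingers": -1}

```text
clock: 10.8
eef_pos: [422.5, 304.5, 203.6]
eef_rot: [-3.141, -0.0, -3.141]
wrist_force: [0.4, 0.2, 0.4]
finger_gap: 94.0
finger_force: 0.0
```

```bash
python3 - <<'E' 2>/dev/null
from h import *
p=wl('pot_orange',(416,318))
E
```

```text
pot_orange wrist 0.65 2664 [331. 168.] [414.9 316.4]
tcp [423.  303.7 203.7] [-3.1412e+00 -2.0000e-04  3.1402e+00] 10.9
```

Request:
servo_tool:
  motion:
    - {"wx": 0,"wy": 0,"wz": 0,"dx": 0.075,"dy": 0.132,"dz": 0,"fingers": -1}
    - {"wx": 0,"wy": 0,"wz": 0,"dx": 0.075,"dy": 0.132,"dz": 0.5,"fingers": -1}
    - {"wx": 0,"wy": 0,"wz": 0,"dx": 0.075,"dy": 0.132,"dz": 1.0,"fingers": -1}
    - {"wx": 0,"wy": 0,"wz": 0,"dx": 0.075,"dy": 0.132,"dz": 1.0,"fingers": -1}

```text
clock: 11.3
eef_pos: [412.3, 316.2, 98.8]
eef_rot: [-3.136, -0.008, 3.14]
wrist_force: [0.4, 0.7, 1.1]
finger_gap: 93.8
finger_force: 0.0
```

Request:
servo_tool:
  motion:
    - {"wx": 0,"wy": 0,"wz": 0,"dx": 0,"dy": 0,"dz": 0.3,"fingers": -1}
    - {"wx": 0,"wy": 0,"wz": 0,"dx": 0,"dy": 0,"dz": 0.6,"fingers": -1}
    - {"wx": 0,"wy": 0,"wz": 0,"dx": 0,"dy": 0,"dz": 0.91,"fingers": -1}
    - {"wx": 0,"wy": 0,"wz": 0,"dx": 0,"dy": 0,"dz": 0.91,"fingers": -1}
    - {"wx": 0,"wy": 0,"wz": 0,"dx": 0,"dy": 0,"dz": 0.91,"fingers": 1}
    - {"wx": 0,"wy": 0,"wz": 0,"dx": 0,"dy": 0,"dz": 0.91,"fingers": 1}
    - {"wx": 0,"wy": 0,"wz": 0,"dx": 0,"dy": 0,"dz": 0.91,"fingers": 1}
    - {"wx": 0,"wy": 0,"wz": 0,"dx": 0,"dy": 0,"dz": 0.91,"fingers": 1}
    - {"wx": 0,"wy": 0,"wz": 0,"dx": 0,"dy": 0,"dz": 0.91,"fingers": 1}
    - {"wx": 0,"wy": 0,"wz": 0,"dx": 0,"dy": 0,"dz": 0.91,"fingers": 1}

```text
clock: 12.3
eef_pos: [415.0, 318.1, 13.5]
eef_rot: [3.141, 0.001, 3.141]
wrist_force: [-1.4, -0.3, 7.4]
finger_gap: 56.5
finger_force: 14.9
```

Request:
servo_tool:
  motion:
    - {"wx": 0,"wy": 0,"wz": 0,"dx": 0,"dy": 0,"dz": 0,"fingers": 1}
    - {"wx": 0,"wy": 0,"wz": 0,"dx": 0,"dy": 0,"dz": 0,"fingers": 1}

```text
clock: 12.5
eef_pos: [415.0, 318.1, 13.5]
eef_rot: [3.141, 0.001, 3.141]
wrist_force: [-0.7, -2.1, 7.2]
finger_gap: 57.0
finger_force: 14.9
```

Request:
servo_tool:
  motion:
    - {"wx": 0,"wy": 0,"wz": 0,"dx": 0,"dy": 0,"dz": -0.3,"fingers": 1}
    - {"wx": 0,"wy": 0,"wz": 0,"dx": 0,"dy": 0,"dz": -0.6,"fingers": 1}
    - {"wx": 0,"wy": 0,"wz": 0,"dx": 0,"dy": 0,"dz": -1.0,"fingers": 1}

```text
clock: 12.8
eef_pos: [414.1, 317.5, 113.0]
eef_rot: [-3.14, -0.002, 3.141]
wrist_force: [0.4, -0.1, -0.8]
finger_gap: 56.2
finger_force: 14.9
```

Request:
servo_tool:
  motion:
    - {"wx": 0,"wy": 0,"wz": 0,"dx": -0.1,"dy": -0.25,"dz": -0.3,"fingers": 1}
    - {"wx": 0,"wy": 0,"wz": 0,"dx": -0.25,"dy": -0.6,"dz": -0.6,"fingers": 1}
    - {"wx": 0,"wy": 0,"wz": 0,"dx": -0.4,"dy": -0.95,"dz": -0.9,"fingers": 1}

```text
clock: 13.1
eef_pos: [454.7, 221.9, 204.2]
eef_rot: [-3.141, -0.0, -3.141]
wrist_force: [0.4, -0.2, -1.1]
finger_gap: 56.7
finger_force: 14.9
```

Request:
servo_tool:
  motion:
    - {"wx": 0,"wy": 0,"wz": 0,"dx": -0.2,"dy": -0.45,"dz": 0,"fingers": 1}
    - {"wx": 0,"wy": 0,"wz": 0,"dx": -0.4,"dy": -0.95,"dz": 0,"fingers": 1}

```text
clock: 13.3
eef_pos: [493.9, 130.1, 203.9]
eef_rot: [3.141, 0.002, -3.141]
wrist_force: [1.0, -0.4, -1.3]
finger_gap: 56.5
finger_force: 14.9
```

Request:
servo_tool:
  motion:
    - {"wx": 0,"wy": 0,"wz": 0,"dx": -0.2,"dy": -0.45,"dz": 0,"fingers": 1}
    - {"wx": 0,"wy": 0,"wz": 0,"dx": -0.4,"dy": -0.95,"dz": 0,"fingers": 1}

```text
clock: 13.5
eef_pos: [532.3, 38.2, 203.0]
eef_rot: [3.142, -0.0, 3.142]
wrist_force: [0.3, 0.1, -1.0]
finger_gap: 56.9
finger_force: 14.9
```

Request:
servo_tool:
  motion:
    - {"wx": 0,"wy": 0,"wz": 0,"dx": -0.2,"dy": -0.45,"dz": 0,"fingers": 1}
    - {"wx": 0,"wy": 0,"wz": 0,"dx": -0.4,"dy": -0.95,"dz": 0,"fingers": 1}

```text
clock: 13.7
eef_pos: [570.8, -53.3, 202.9]
eef_rot: [3.142, -0.0, 3.141]
wrist_force: [1.4, 1.5, -1.1]
finger_gap: 56.5
finger_force: 14.9
```

Request:
servo_tool:
  motion:
    - {"wx": 0,"wy": 0,"wz": 0,"dx": -0.2,"dy": -0.35,"dz": 0,"fingers": 1}
    - {"wx": 0,"wy": 0,"wz": 0,"dx": -0.4,"dy": -0.7,"dz": 0,"fingers": 1}
    - {"wx": 0,"wy": 0,"wz": 0,"dx": -0.4,"dy": -0.7,"dz": 0,"fingers": 1}
    - {"wx": 0,"wy": 0,"wz": 0,"dx": -0.4,"dy": -0.7,"dz": 0,"fingers": 1}
    - {"wx": 0,"wy": 0,"wz": 0,"dx": -0.4,"dy": -0.7,"dz": 0,"fingers": 1}

```text
clock: 14.2
eef_pos: [610.1, -120.5, 202.9]
eef_rot: [3.141, -0.0, -3.141]
wrist_force: [0.7, -1.0, -0.7]
finger_gap: 56.3
finger_force: 14.9
```

```bash
python3 - <<'E' 2>/dev/null
from h import *
p=wl('pot_blue',(615,-157),7)
d=trace('pot_blue',p)[0];r=np.argwhere(d['pixels'])[:,0];print(r.min(),r.max())
for l in(15,25,35):print(circ(p,d['pixels'],29,54,(615,-157),(0,r.min()+l)))
B=(614.5,-157);T=read_state()['eef_pos']
cv2.imwrite('pics/ov2.png',overlay(p,[(*B,54,29),(*B,14,45),(T[0],T[1],T[2]+33.5,29)],proj(p,(*B,100)),80,4,''))
E
```

```text
pot_blue wrist 0.93 2368 [279. 174.] [ 609. -160.]
tcp [ 610.2 -120.3  203.2] [ 3.1415e+00  1.0000e-04 -3.1406e+00] 14.3
150 208
(array([ 609.2, -154.5]), np.float64(0.47))
(array([ 609.2, -155.6]), np.float64(0.74))
(array([ 609. , -156.6]), np.float64(1.42))
```

View pics/ov2.png

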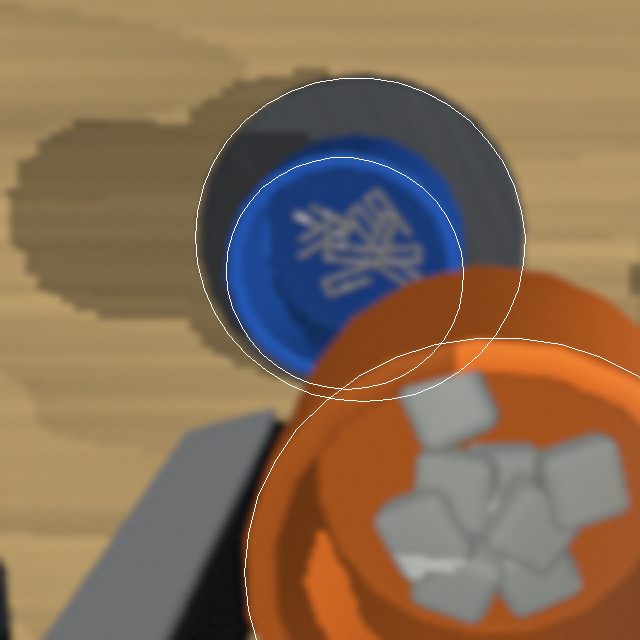

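The overlay fits the blue rim at crop (345,272), so blue is upright and seated at (614.5,-157). Lowering orange.

Request:
servo_tool:
  motion:
    - {"wx": 0,"wy": 0,"wz": 0,"dx": -0.043,"dy": -0.366,"dz": 0,"fingers": 1}
    - {"wx": 0,"wy": 0,"wz": 0,"dx": -0.043,"dy": -0.366,"dz": 0.3,"fingers": 1}
    - {"wx": 0,"wy": 0,"wz": 0,"dx": -0.043,"dy": -0.366,"dz": 0.6,"fingers": 1}
    - {"wx": 0,"wy": 0,"wz": 0,"dx": -0.043,"dy": -0.366,"dz": 0.95,"fingers": 1}
    - {"wx": 0,"wy": 0,"wz": 0,"dx": -0.043,"dy": -0.366,"dz": 0.95,"fingers": 1}
    - {"wx": 0,"wy": 0,"wz": 0,"dx": -0.043,"dy": -0.366,"dz": 0.95,"fingers": 1}

```text
clock: 14.95
eef_pos: [615.0, -157.5, 109.0]
eef_rot: [-3.142, 0.0, -3.141]
wrist_force: [-0.3, -0.1, 0.3]
finger_gap: 56.6
finger_force: 14.9
```

Request:
servo_tool:
  motion:
    - {"wx": 0,"wy": 0,"wz": 0,"dx": 0,"dy": 0,"dz": 0.2,"fingers": 1}
    - {"wx": 0,"wy": 0,"wz": 0,"dx": 0,"dy": 0,"dz": 0.36,"fingers": 1}
    - {"wx": 0,"wy": 0,"wz": 0,"dx": 0,"dy": 0,"dz": 0.36,"fingers": 1}
    - {"wx": 0,"wy": 0,"wz": 0,"dx": 0,"dy": 0,"dz": 0.36,"fingers": 1}
    - {"wx": 0,"wy": 0,"wz": 0,"dx": 0,"dy": 0,"dz": 0.36,"fingers": 1}

```text
clock: 15.45
eef_pos: [615.3, -158.1, 73.2]
eef_rot: [-3.141, 0.002, 3.141]
wrist_force: [0.2, -0.3, -1.1]
finger_gap: 56.7
finger_force: 14.9
```

Request:
servo_tool:
  motion:
    - {"wx": 0,"wy": 0,"wz": 0,"dx": 0.005,"dy": 0.01,"dz": 0.05,"fingers": 1}
    - {"wx": 0,"wy": 0,"wz": 0,"dx": 0.005,"dy": 0.01,"dz": 0.1,"fingers": 1}
    - {"wx": 0,"wy": 0,"wz": 0,"dx": 0.005,"dy": 0.01,"dz": 0.125,"fingers": 1}
    - {"wx": 0,"wy": 0,"wz": 0,"dx": 0.005,"dy": 0.01,"dz": 0.125,"fingers": 1}
    - {"wx": 0,"wy": 0,"wz": 0,"dx": 0.005,"dy": 0.01,"dz": 0.125,"fingers": 1}

```text
clock: 15.95
eef_pos: [614.5, -156.9, 60.2]
eef_rot: [-3.142, 0.001, 3.142]
wrist_force: [-3.9, 1.8, 7.3]
finger_gap: 56.8
finger_force: 15.0
```

Request:
servo_tool:
  motion:
    - {"wx": 0,"wy": 0,"wz": 0,"dx": 0,"dy": 0,"dz": 0,"fingers": 1}
    - {"wx": 0,"wy": 0,"wz": 0,"dx": 0,"dy": 0,"dz": 0,"fingers": 1}

```text
clock: 16.15
eef_pos: [614.5, -156.8, 60.1]
eef_rot: [-3.142, 0.001, 3.142]
wrist_force: [-2.6, 1.1, 7.0]
finger_gap: 56.7
finger_force: 15.0
```

Contact comes at the expected height, so I release, rise and check.

Request:
servo_tool:
  motion:
    - {"wx": 0,"wy": 0,"wz": 0,"dx": 0,"dy": 0,"dz": 0,"fingers": -1}
    - {"wx": 0,"wy": 0,"wz": 0,"dx": 0,"dy": 0,"dz": 0,"fingers": -1}
    - {"wx": 0,"wy": 0,"wz": 0,"dx": 0,"dy": 0,"dz": 0,"fingers": -1}
    - {"wx": 0,"wy": 0,"wz": 0,"dx": 0,"dy": 0,"dz": 0,"fingers": -1}
    - {"wx": 0,"wy": 0,"wz": 0,"dx": 0,"dy": 0,"dz": 0,"fingers": -1}

```text
clock: 16.65
eef_pos: [614.2, -156.9, 59.3]
eef_rot: [3.142, -0.0, 3.141]
wrist_force: [0.9, 0.7, 0.0]
finger_gap: 92.5
finger_force: 0.0
```

Request:
servo_tool:
  motion:
    - {"wx": 0,"wy": 0,"wz": 0,"dx": 0,"dy": 0,"dz": -0.4,"fingers": -1}
    - {"wx": 0,"wy": 0,"wz": 0,"dx": 0,"dy": 0,"dz": -0.9,"fingers": -1}
    - {"wx": 0,"wy": 0,"wz": 0,"dx": 0,"dy": 0,"dz": -1.0,"fingers": -1}

```text
clock: 16.95
eef_pos: [616.1, -157.5, 165.5]
eef_rot: [-3.139, 0.008, 3.141]
wrist_force: [1.0, 0.1, 0.4]
finger_gap: 93.9
finger_force: 0.0
```

Request:
servo_tool:
  motion:
    - {"wx": 0,"wy": 0,"wz": 0,"dx": 0,"dy": 0.5,"dz": -0.2,"fingers": -1}
    - {"wx": 0,"wy": 0,"wz": 0,"dx": 0,"dy": 0.9,"dz": -0.45,"fingers": -1}
    - {"wx": 0,"wy": 0,"wz": 0,"dx": 0,"dy": 0.9,"dz": -0.45,"fingers": -1}

```text
clock: 17.25
eef_pos: [615.3, -63.0, 207.9]
eef_rot: [-3.141, 0.005, -3.138]
wrist_force: [0.6, -0.8, 0.8]
finger_gap: 93.9
finger_force: 0.0
```

Request:
servo_tool:
  motion:
    - {"wx": 0,"wy": 0,"wz": 0,"dx": -0.08,"dy": 0.4,"dz": 0,"fingers": -1}
    - {"wx": 0,"wy": 0,"wz": 0,"dx": -0.16,"dy": 0.8,"dz": 0,"fingers": -1}
    - {"wx": 0,"wy": 0,"wz": 0,"dx": -0.16,"dy": 0.8,"dz": 0,"fingers": -1}
    - {"wx": 0,"wy": 0,"wz": 0,"dx": -0.16,"dy": 0.8,"dz": 0,"fingers": -1}

```text
clock: 17.65
eef_pos: [630.2, 13.3, 203.7]
eef_rot: [-3.141, -0.001, -3.141]
wrist_force: [0.3, -0.9, 0.2]
finger_gap: 94.0
finger_force: 0.0
```

```bash
python3 - <<'E' 2>/dev/null
from h import *
p=wl('pot_green',(631,13));B=(614.5,-157)
for c in('wrist','scene'):
  q=wl('pot_orange',B,47,c)
wl('pot_blue',B,7,'scene')
cv2.imwrite('pics/ov3.png',np.hstack([overlay(p,[(*B,94,29),(*B,14,45)],proj(p,(*B,50)),50,4,''),overlay(q,[(*B,94,29),(*B,54,29),(*B,14,45)],proj(q,(*B,50)),40,5,'')]))
E
```

```text
pot_green wrist 0.9 2571 [313. 176.] [630.7   9.5]
tcp [630.1  12.  204. ] [-3.1414e+00 -6.0000e-04  3.1406e+00] 17.75
pot_orange wrist 0.68 4753 [302.  14.] [489.8  -1.2]
pot_orange wrist 0.62 4653 [130. 169.] [ 614.6 -157.3]
tcp [630.2  11.8 204.3] [-3.1415e+00 -2.0000e-04  3.1399e+00] 17.85
pot_orange scene 0.68 555 [237. 177.] [ 613.6 -153.2]
tcp [630.2  12.1 204.4] [-3.1415e+00 -1.0000e-04  3.1402e+00] 17.95
pot_blue scene 0.53 285 [243. 194.] [ 625.3 -137.6]
tcp [630.3  12.5 204.5] [-3.1415e+00  1.0000e-04  3.1406e+00] 18.05
```

View pics/ov3.png

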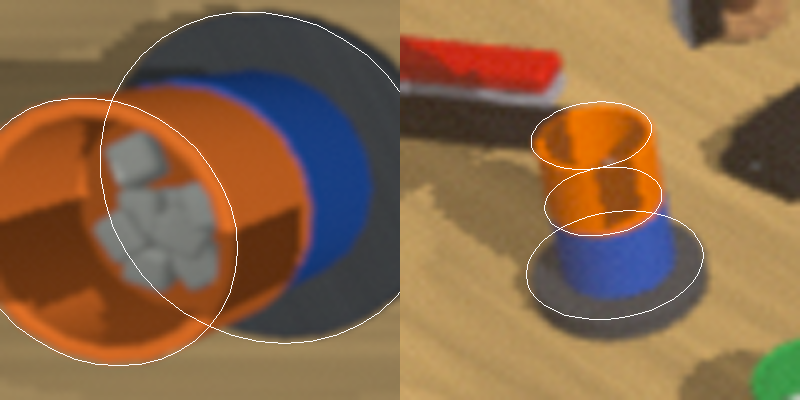

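Orange is fully home; its rim matches the model at z=94. Green is at about (630.5,12), so I descend and grip it.

Request:
servo_tool:
  motion:
    - {"wx": 0,"wy": 0,"wz": 0,"dx": 0,"dy": 0,"dz": 0.5,"fingers": -1}
    - {"wx": 0,"wy": 0,"wz": 0,"dx": 0,"dy": 0,"dz": 1.0,"fingers": -1}
    - {"wx": 0,"wy": 0,"wz": 0,"dx": 0,"dy": 0,"dz": 1.0,"fingers": -1}

```text
clock: 18.35
eef_pos: [627.1, 12.9, 98.2]
eef_rot: [3.141, -0.011, 3.141]
wrist_force: [-0.8, -0.3, -0.3]
finger_gap: 94.0
finger_force: 0.0
```

Request:
servo_tool:
  motion:
    - {"wx": 0,"wy": 0,"wz": 0,"dx": 0,"dy": 0,"dz": 0.3,"fingers": -1}
    - {"wx": 0,"wy": 0,"wz": 0,"dx": 0,"dy": 0,"dz": 0.6,"fingers": -1}
    - {"wx": 0,"wy": 0,"wz": 0,"dx": 0,"dy": 0,"dz": 0.91,"fingers": -1}
    - {"wx": 0,"wy": 0,"wz": 0,"dx": 0,"dy": 0,"dz": 0.91,"fingers": -1}
    - {"wx": 0,"wy": 0,"wz": 0,"dx": 0,"dy": 0,"dz": 0.91,"fingers": 1}
    - {"wx": 0,"wy": 0,"wz": 0,"dx": 0,"dy": 0,"dz": 0.91,"fingers": 1}
    - {"wx": 0,"wy": 0,"wz": 0,"dx": 0,"dy": 0,"dz": 0.91,"fingers": 1}
    - {"wx": 0,"wy": 0,"wz": 0,"dx": 0,"dy": 0,"dz": 0.91,"fingers": 1}
    - {"wx": 0,"wy": 0,"wz": 0,"dx": 0,"dy": 0,"dz": 0.91,"fingers": 1}
    - {"wx": 0,"wy": 0,"wz": 0,"dx": 0,"dy": 0,"dz": 0.91,"fingers": 1}

```text
clock: 19.35
eef_pos: [630.6, 13.0, 14.2]
eef_rot: [-3.141, 0.001, 3.141]
wrist_force: [-1.7, -0.6, 6.4]
finger_gap: 58.3
finger_force: 15.0
```

Request:
servo_tool:
  motion:
    - {"wx": 0,"wy": 0,"wz": 0,"dx": 0,"dy": 0,"dz": 0,"fingers": 1}
    - {"wx": 0,"wy": 0,"wz": 0,"dx": 0,"dy": 0,"dz": 0,"fingers": 1}

```text
clock: 19.55
eef_pos: [630.6, 13.0, 14.2]
eef_rot: [-3.141, 0.001, 3.141]
wrist_force: [-2.7, -1.0, 6.8]
finger_gap: 58.1
finger_force: 15.0
```

Request:
servo_tool:
  motion:
    - {"wx": 0,"wy": 0,"wz": 0,"dx": 0,"dy": 0,"dz": -0.3,"fingers": 1}
    - {"wx": 0,"wy": 0,"wz": 0,"dx": 0,"dy": 0,"dz": -0.6,"fingers": 1}
    - {"wx": 0,"wy": 0,"wz": 0,"dx": 0,"dy": 0,"dz": -1.0,"fingers": 1}

```text
clock: 19.85
eef_pos: [629.4, 13.1, 113.2]
eef_rot: [3.141, -0.003, 3.141]
wrist_force: [1.2, -0.0, -0.5]
finger_gap: 58.1
finger_force: 15.0
```

Request:
servo_tool:
  motion:
    - {"wx": 0,"wy": 0,"wz": 0,"dx": 0.05,"dy": -0.25,"dz": -0.3,"fingers": 1}
    - {"wx": 0,"wy": 0,"wz": 0,"dx": 0.1,"dy": -0.55,"dz": -0.6,"fingers": 1}
    - {"wx": 0,"wy": 0,"wz": 0,"dx": 0.1,"dy": -0.85,"dz": -0.9,"fingers": 1}

```text
clock: 20.15
eef_pos: [619.6, -72.6, 204.8]
eef_rot: [3.142, -0.0, -3.141]
wrist_force: [0.8, 0.3, -0.4]
finger_gap: 57.9
finger_force: 15.0
```

Request:
servo_tool:
  motion:
    - {"wx": 0,"wy": 0,"wz": 0,"dx": 0.06,"dy": -0.35,"dz": 0,"fingers": 1}
    - {"wx": 0,"wy": 0,"wz": 0,"dx": 0.06,"dy": -0.7,"dz": 0,"fingers": 1}
    - {"wx": 0,"wy": 0,"wz": 0,"dx": 0.06,"dy": -0.85,"dz": 0,"fingers": 1}
    - {"wx": 0,"wy": 0,"wz": 0,"dx": 0.06,"dy": -0.85,"dz": 0,"fingers": 1}
    - {"wx": 0,"wy": 0,"wz": 0,"dx": 0.06,"dy": -0.85,"dz": 0,"fingers": 1}

```text
clock: 20.65
eef_pos: [614.3, -156.1, 203.1]
eef_rot: [3.141, -0.001, 3.141]
wrist_force: [0.5, 0.6, -0.6]
finger_gap: 57.6
finger_force: 15.0
```

Request:
servo_tool:
  motion:
    - {"wx": 0,"wy": 0,"wz": 0,"dx": 0,"dy": 0,"dz": 0.3,"fingers": 1}
    - {"wx": 0,"wy": 0,"wz": 0,"dx": 0,"dy": 0,"dz": 0.6,"fingers": 1}
    - {"wx": 0,"wy": 0,"wz": 0,"dx": 0,"dy": 0,"dz": 0.8,"fingers": 1}
    - {"wx": 0,"wy": 0,"wz": 0,"dx": 0,"dy": 0,"dz": 0.8,"fingers": 1}
    - {"wx": 0,"wy": 0,"wz": 0,"dx": 0,"dy": 0,"dz": 0.8,"fingers": 1}
    - {"wx": 0,"wy": 0,"wz": 0,"dx": 0,"dy": 0,"dz": 0.8,"fingers": 1}

```text
clock: 21.25
eef_pos: [615.0, -156.5, 125.1]
eef_rot: [-3.141, 0.002, -3.141]
wrist_force: [0.5, -0.4, -0.8]
finger_gap: 58.2
finger_force: 15.0
```

Request:
servo_tool:
  motion:
    - {"wx": 0,"wy": 0,"wz": 0,"dx": 0.003,"dy": -0.003,"dz": 0.08,"fingers": 1}
    - {"wx": 0,"wy": 0,"wz": 0,"dx": 0.003,"dy": -0.003,"dz": 0.14,"fingers": 1}
    - {"wx": 0,"wy": 0,"wz": 0,"dx": 0.003,"dy": -0.003,"dz": 0.19,"fingers": 1}
    - {"wx": 0,"wy": 0,"wz": 0,"dx": 0.003,"dy": -0.003,"dz": 0.235,"fingers": 1}
    - {"wx": 0,"wy": 0,"wz": 0,"dx": 0.003,"dy": -0.003,"dz": 0.235,"fingers": 1}
    - {"wx": 0,"wy": 0,"wz": 0,"dx": 0.003,"dy": -0.003,"dz": 0.235,"fingers": 1}
    - {"wx": 0,"wy": 0,"wz": 0,"dx": 0.003,"dy": -0.003,"dz": 0.235,"fingers": 1}

```text
clock: 21.95
eef_pos: [614.1, -157.2, 100.3]
eef_rot: [-3.141, 0.001, 3.141]
wrist_force: [-1.0, 0.8, 4.1]
finger_gap: 58.1
finger_force: 15.0
```

Request:
servo_tool:
  motion:
    - {"wx": 0,"wy": 0,"wz": 0,"dx": 0,"dy": 0,"dz": 0,"fingers": -1}
    - {"wx": 0,"wy": 0,"wz": 0,"dx": 0,"dy": 0,"dz": 0,"fingers": -1}
    - {"wx": 0,"wy": 0,"wz": 0,"dx": 0,"dy": 0,"dz": 0,"fingers": -1}
    - {"wx": 0,"wy": 0,"wz": 0,"dx": 0,"dy": 0,"dz": 0,"fingers": -1}
    - {"wx": 0,"wy": 0,"wz": 0,"dx": 0,"dy": 0,"dz": 0,"fingers": -1}

```text
clock: 22.45
eef_pos: [613.9, -157.2, 99.8]
eef_rot: [3.142, -0.0, 3.141]
wrist_force: [-0.2, -0.2, 0.6]
finger_gap: 92.7
finger_force: 0.0
```

Request:
servo_tool:
  motion:
    - {"wx": 0,"wy": 0,"wz": 0,"dx": 0,"dy": 0,"dz": -0.4,"fingers": -1}
    - {"wx": 0,"wy": 0,"wz": 0,"dx": 0,"dy": 0,"dz": -0.9,"fingers": -1}
    - {"wx": 0,"wy": 0,"wz": 0,"dx": 0,"dy": 0,"dz": -1.0,"fingers": -1}

```text
clock: 22.75
eef_pos: [615.5, -157.7, 206.1]
eef_rot: [-3.139, 0.008, 3.141]
wrist_force: [0.3, 0.5, 0.8]
finger_gap: 93.5
finger_force: 0.0
```

Request:
servo_tool:
  motion:
    - {"wx": 0,"wy": 0,"wz": 0,"dx": 0.35,"dy": -0.2,"dz": 0,"fingers": -1}
    - {"wx": 0,"wy": 0,"wz": 0,"dx": 0.72,"dy": -0.48,"dz": 0,"fingers": -1}

```text
clock: 22.95
eef_pos: [541.3, -204.7, 199.6]
eef_rot: [3.142, 0.0, -3.139]
wrist_force: [-0.3, -1.1, -0.2]
finger_gap: 93.8
finger_force: 0.0
```

Request:
servo_tool:
  motion:
    - {"wx": 0,"wy": 0,"wz": 0,"dx": 0.35,"dy": -0.2,"dz": 0,"fingers": -1}
    - {"wx": 0,"wy": 0,"wz": 0,"dx": 0.72,"dy": -0.48,"dz": 0,"fingers": -1}

```text
clock: 23.15
eef_pos: [468.5, -253.3, 199.6]
eef_rot: [3.141, -0.0, -3.141]
wrist_force: [0.9, -1.2, 0.6]
finger_gap: 94.0
finger_force: 0.0
```

Request:
servo_tool:
  motion:
    - {"wx": 0,"wy": 0,"wz": 0,"dx": 0.35,"dy": -0.2,"dz": 0,"fingers": -1}
    - {"wx": 0,"wy": 0,"wz": 0,"dx": 0.72,"dy": -0.48,"dz": 0,"fingers": -1}
    - {"wx": 0,"wy": 0,"wz": 0,"dx": 0.72,"dy": -0.48,"dz": 0,"fingers": -1}
    - {"wx": 0,"wy": 0,"wz": 0,"dx": 0.72,"dy": -0.48,"dz": 0,"fingers": -1}
    - {"wx": 0,"wy": 0,"wz": 0,"dx": 0.72,"dy": -0.48,"dz": 0,"fingers": -1}

```text
clock: 23.65
eef_pos: [398.5, -300.8, 199.8]
eef_rot: [3.141, 0.0, -3.141]
wrist_force: [-0.4, -0.1, 0.3]
finger_gap: 93.9
finger_force: 0.0
```

```bash
python3 - <<'E' 2>/dev/null
from h import *
p=wl('lid',(399.5,-302));save(p,'w4.png')
B=(614.5,-157);q=wl('pot_green',B,87,'scene');t=wl('pot_green',B,87,'top')
L=(399.5,-302.5)
a=overlay(p,[(*L,15,29),(*L,37,11)],proj(p,(*L,20)),50,4,'');b=overlay(q,[(*B,134,29),(*B,94,29),(*B,54,29),(*B,14,45)],proj(q,(*B,60)),40,5,'')
cv2.imwrite('pics/ov4.png',np.hstack([a,b]))
E
```

```text
lid wrist 0.95 2156 [315. 174.] [ 399.1 -303.7]
tcp [ 398.6 -300.5  199.7] [ 3.1413e+00 -2.0000e-04 -3.1403e+00] 23.75
pot_green scene 0.95 574 [233. 160.] [ 614.1 -154. ]
tcp [ 398.5 -300.6  199.7] [ 3.1414e+00 -2.0000e-04 -3.1404e+00] 23.85
pot_green top 0.59 471 [412. 162.] [ 614.9 -157.2]
tcp [ 398.3 -300.8  199.8] [ 3.1414e+00 -2.0000e-04 -3.1408e+00] 23.95
```

View pics/ov4.png

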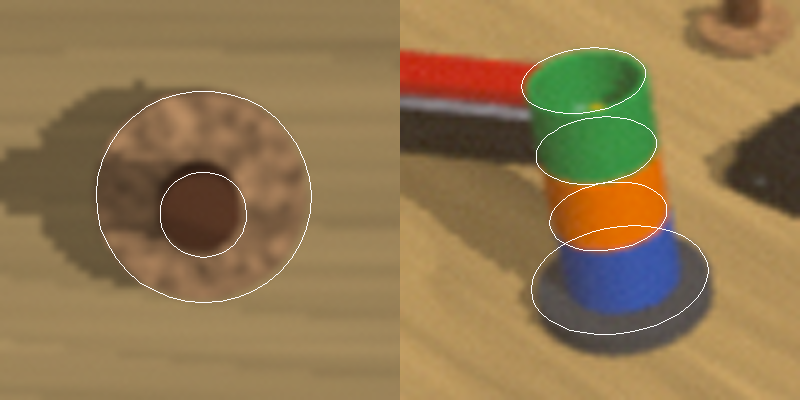

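The lid fit lies at (399.5,-302.5) and the green pot is seated at the expected height. I grip the knob with the fingertips just above the disc.

Request:
servo_tool:
  motion:
    - {"wx": 0,"wy": 0,"wz": 0,"dx": -0.01,"dy": -0.018,"dz": 0.5,"fingers": -1}
    - {"wx": 0,"wy": 0,"wz": 0,"dx": -0.01,"dy": -0.018,"dz": 0.95,"fingers": -1}
    - {"wx": 0,"wy": 0,"wz": 0,"dx": -0.01,"dy": -0.018,"dz": 0.95,"fingers": -0.5}
    - {"wx": 0,"wy": 0,"wz": 0,"dx": -0.01,"dy": -0.018,"dz": 0.95,"fingers": -0.5}

```text
clock: 24.35
eef_pos: [399.3, -303.1, 106.0]
eef_rot: [3.141, -0.0, -3.141]
wrist_force: [-0.6, 0.1, 1.1]
finger_gap: 81.3
finger_force: 0.0
```

Request:
servo_tool:
  motion:
    - {"wx": 0,"wy": 0,"wz": 0,"dx": 0,"dy": 0,"dz": 0.3,"fingers": -0.5}
    - {"wx": 0,"wy": 0,"wz": 0,"dx": 0,"dy": 0,"dz": 0.6,"fingers": -0.5}
    - {"wx": 0,"wy": 0,"wz": 0,"dx": 0,"dy": 0,"dz": 0.8,"fingers": -0.5}
    - {"wx": 0,"wy": 0,"wz": 0,"dx": 0,"dy": 0,"dz": 0.86,"fingers": -0.5}
    - {"wx": 0,"wy": 0,"wz": 0,"dx": 0,"dy": 0,"dz": 0.86,"fingers": -0.5}
    - {"wx": 0,"wy": 0,"wz": 0,"dx": 0,"dy": 0,"dz": 0.86,"fingers": -0.5}

```text
clock: 24.95
eef_pos: [399.9, -303.8, 20.9]
eef_rot: [-3.14, 0.002, 3.141]
wrist_force: [-1.1, -0.8, 0.1]
finger_gap: 70.7
finger_force: 0.0
```

Request:
servo_tool:
  motion:
    - {"wx": 0,"wy": 0,"wz": 0,"dx": 0.003,"dy": 0.012,"dz": 0.015,"fingers": 1}
    - {"wx": 0,"wy": 0,"wz": 0,"dx": 0.003,"dy": 0.012,"dz": 0.015,"fingers": 1}
    - {"wx": 0,"wy": 0,"wz": 0,"dx": 0.003,"dy": 0.012,"dz": 0.015,"fingers": 1}
    - {"wx": 0,"wy": 0,"wz": 0,"dx": 0.003,"dy": 0.012,"dz": 0.015,"fingers": 1}
    - {"wx": 0,"wy": 0,"wz": 0,"dx": 0.003,"dy": 0.012,"dz": 0.015,"fingers": 1}
    - {"wx": 0,"wy": 0,"wz": 0,"dx": 0.003,"dy": 0.012,"dz": 0.015,"fingers": 1}
    - {"wx": 0,"wy": 0,"wz": 0,"dx": 0.003,"dy": 0.012,"dz": 0.015,"fingers": 1}
    - {"wx": 0,"wy": 0,"wz": 0,"dx": 0.003,"dy": 0.012,"dz": 0.015,"fingers": 1}
    - {"wx": 0,"wy": 0,"wz": 0,"dx": 0.003,"dy": 0.012,"dz": 0.015,"fingers": 1}

```text
clock: 25.85
eef_pos: [398.6, -301.8, 17.5]
eef_rot: [-3.142, 0.0, 3.141]
wrist_force: [0.5, -0.2, 0.4]
finger_gap: 21.9
finger_force: 15.0
```

Request:
servo_tool:
  motion:
    - {"wx": 0,"wy": 0,"wz": 0,"dx": 0,"dy": 0,"dz": 0,"fingers": 1}
    - {"wx": 0,"wy": 0,"wz": 0,"dx": 0,"dy": 0,"dz": 0,"fingers": 1}
    - {"wx": 0,"wy": 0,"wz": 0,"dx": 0,"dy": 0,"dz": 0,"fingers": 1}

```text
clock: 26.15
eef_pos: [398.6, -301.8, 17.4]
eef_rot: [-3.142, -0.0, 3.141]
wrist_force: [0.4, -0.4, -0.0]
finger_gap: 21.8
finger_force: 15.0
```

Request:
servo_tool:
  motion:
    - {"wx": 0,"wy": 0,"wz": 0,"dx": 0,"dy": 0,"dz": -0.3,"fingers": 1}
    - {"wx": 0,"wy": 0,"wz": 0,"dx": 0,"dy": 0,"dz": -0.6,"fingers": 1}
    - {"wx": 0,"wy": 0,"wz": 0,"dx": 0,"dy": 0,"dz": -1.0,"fingers": 1}

```text
clock: 26.45
eef_pos: [397.9, -301.2, 117.6]
eef_rot: [3.14, -0.002, 3.141]
wrist_force: [-0.5, 0.4, -0.3]
finger_gap: 21.6
finger_force: 15.0
```

Request:
servo_tool:
  motion:
    - {"wx": 0,"wy": 0,"wz": 0,"dx": -0.2,"dy": 0.15,"dz": -0.3,"fingers": 1}
    - {"wx": 0,"wy": 0,"wz": 0,"dx": -0.4,"dy": 0.3,"dz": -0.6,"fingers": 1}
    - {"wx": 0,"wy": 0,"wz": 0,"dx": -0.7,"dy": 0.48,"dz": -0.9,"fingers": 1}

```text
clock: 26.75
eef_pos: [468.6, -253.3, 208.9]
eef_rot: [-3.141, -0.0, 3.14]
wrist_force: [1.1, -0.1, -0.6]
finger_gap: 21.4
finger_force: 15.0
```

Request:
servo_tool:
  motion:
    - {"wx": 0,"wy": 0,"wz": 0,"dx": -0.35,"dy": 0.2,"dz": 0,"fingers": 1}
    - {"wx": 0,"wy": 0,"wz": 0,"dx": -0.72,"dy": 0.48,"dz": 0,"fingers": 1}

```text
clock: 26.95
eef_pos: [541.8, -205.4, 208.4]
eef_rot: [-3.141, 0.001, 3.14]
wrist_force: [1.7, -1.5, -1.3]
finger_gap: 21.8
finger_force: 15.0
```

Request:
servo_tool:
  motion:
    - {"wx": 0,"wy": 0,"wz": 0,"dx": -0.35,"dy": 0.2,"dz": 0,"fingers": 1}
    - {"wx": 0,"wy": 0,"wz": 0,"dx": -0.6,"dy": 0.4,"dz": 0,"fingers": 1}
    - {"wx": 0,"wy": 0,"wz": 0,"dx": -0.72,"dy": 0.48,"dz": 0,"fingers": 1}
    - {"wx": 0,"wy": 0,"wz": 0,"dx": -0.72,"dy": 0.48,"dz": 0,"fingers": 1}
    - {"wx": 0,"wy": 0,"wz": 0,"dx": -0.72,"dy": 0.48,"dz": 0,"fingers": 1}
    - {"wx": 0,"wy": 0,"wz": 0,"dx": -0.72,"dy": 0.48,"dz": 0,"fingers": 1}

```text
clock: 27.55
eef_pos: [611.9, -158.6, 207.5]
eef_rot: [-3.142, -0.0, 3.14]
wrist_force: [-0.1, -0.0, -0.8]
finger_gap: 21.5
finger_force: 15.0
```

```bash
python3 - <<'E' 2>/dev/null
from h import *
T=read_state()['eef_pos'];wl('lid',T[:2],T[2]-17.4);p=wl('lid',T[:2],T[2]-17.4,'top')
E
```

```text
lid wrist 0.57 5487 [318. 222.] [ 611.6 -159.2]
lid wrist 0.53 214 [323. 159.] [ 572.3 -157.1]
tcp [ 612.1 -158.6  207.7] [-3.1415e+00  2.0000e-04  3.1403e+00] 27.65
tcp [ 612.3 -158.4  207.8] [-3.1415e+00  4.0000e-04  3.1406e+00] 27.75
```

Request:
servo_tool:
  motion:
    - {"wx": 0,"wy": 0,"wz": 0,"dx": -0.018,"dy": 0.013,"dz": 0.2,"fingers": 1}
    - {"wx": 0,"wy": 0,"wz": 0,"dx": -0.018,"dy": 0.013,"dz": 0.4,"fingers": 1}
    - {"wx": 0,"wy": 0,"wz": 0,"dx": -0.018,"dy": 0.013,"dz": 0.5,"fingers": 1}
    - {"wx": 0,"wy": 0,"wz": 0,"dx": -0.018,"dy": 0.013,"dz": 0.5,"fingers": 1}
    - {"wx": 0,"wy": 0,"wz": 0,"dx": -0.018,"dy": 0.013,"dz": 0.5,"fingers": 1}
    - {"wx": 0,"wy": 0,"wz": 0,"dx": -0.018,"dy": 0.013,"dz": 0.5,"fingers": 1}
    - {"wx": 0,"wy": 0,"wz": 0,"dx": -0.018,"dy": 0.013,"dz": 0.5,"fingers": 1}

```text
clock: 28.45
eef_pos: [614.7, -156.6, 158.3]
eef_rot: [-3.141, 0.001, 3.141]
wrist_force: [-0.5, -0.0, -0.5]
finger_gap: 21.4
finger_force: 15.0
```

Request:
servo_tool:
  motion:
    - {"wx": 0,"wy": 0,"wz": 0,"dx": 0,"dy": 0,"dz": 0.05,"fingers": 1}
    - {"wx": 0,"wy": 0,"wz": 0,"dx": 0,"dy": 0,"dz": 0.1,"fingers": 1}
    - {"wx": 0,"wy": 0,"wz": 0,"dx": 0,"dy": 0,"dz": 0.13,"fingers": 1}
    - {"wx": 0,"wy": 0,"wz": 0,"dx": 0,"dy": 0,"dz": 0.13,"fingers": 1}
    - {"wx": 0,"wy": 0,"wz": 0,"dx": 0,"dy": 0,"dz": 0.13,"fingers": 1}
    - {"wx": 0,"wy": 0,"wz": 0,"dx": 0,"dy": 0,"dz": 0.13,"fingers": 1}

```text
clock: 29.05
eef_pos: [614.5, -156.5, 144.4]
eef_rot: [-3.142, 0.0, 3.141]
wrist_force: [0.2, 0.0, 0.6]
finger_gap: 21.3
finger_force: 15.0
```

Request:
servo_tool:
  motion:
    - {"wx": 0,"wy": 0,"wz": 0,"dx": 0,"dy": 0,"dz": 0,"fingers": -1}
    - {"wx": 0,"wy": 0,"wz": 0,"dx": 0,"dy": 0,"dz": 0,"fingers": -1}
    - {"wx": 0,"wy": 0,"wz": 0,"dx": 0,"dy": 0,"dz": 0,"fingers": -1}
    - {"wx": 0,"wy": 0,"wz": 0,"dx": 0,"dy": 0,"dz": 0,"fingers": -1}
    - {"wx": 0,"wy": 0,"wz": 0,"dx": 0,"dy": 0,"dz": 0,"fingers": -1}

```text
clock: 29.55
eef_pos: [614.4, -156.5, 144.4]
eef_rot: [3.142, -0.0, 3.141]
wrist_force: [0.0, 0.3, 0.2]
finger_gap: 58.2
finger_force: 0.0
```

Request:
servo_tool:
  motion:
    - {"wx": 0,"wy": 0,"wz": 0,"dx": 0,"dy": 0,"dz": -0.4,"fingers": -1}
    - {"wx": 0,"wy": 0,"wz": 0,"dx": 0,"dy": 0,"dz": -0.9,"fingers": -1}
    - {"wx": 0,"wy": 0,"wz": 0,"dx": 0,"dy": 0,"dz": -0.9,"fingers": -1}

```text
clock: 29.85
eef_pos: [616.3, -157.1, 241.8]
eef_rot: [-3.138, 0.01, 3.141]
wrist_force: [-0.1, 0.1, 1.1]
finger_gap: 82.0
finger_force: 0.0
```

Request:
servo_tool:
  motion:
    - {"wx": 0,"wy": 0,"wz": 0,"dx": 0.06,"dy": 0.5,"dz": 0,"fingers": -1}
    - {"wx": 0,"wy": 0,"wz": 0,"dx": 0.06,"dy": 1.0,"dz": 0,"fingers": -1}
    - {"wx": 0,"wy": 0,"wz": 0,"dx": 0.06,"dy": 1.0,"dz": 0,"fingers": -1}

```text
clock: 30.15
eef_pos: [608.3, -51.7, 234.5]
eef_rot: [3.141, 0.0, -3.137]
wrist_force: [-0.4, -1.1, 0.5]
finger_gap: 94.0
finger_force: 0.0
```

```bash
python3 - <<'E' 2>/dev/null
from h import *
B=(614.5,-157);q=wl('lid',B,127,'scene');p=wl('lid',B,127)
C=[(*B,142,29),(*B,164,11),(*B,134,29),(*B,14,45)]
cv2.imwrite('pics/ov5.png',np.hstack([overlay(q,C,proj(q,(*B,80)),40,5,''),overlay(p,C,proj(p,(*B,100)),50,4,'')]))
E
```

```text
lid scene 0.7 346 [234. 152.] [ 614.5 -152.6]
tcp [608.5 -55.7 234.4] [-3.1414e+00  1.0000e-04 -3.1400e+00] 30.25
lid wrist 0.95 3610 [195. 201.] [ 614.8 -157.7]
tcp [608.5 -57.3 234.2] [-3.1414e+00 -2.0000e-04  3.1409e+00] 30.35
```

View pics/ov5.png

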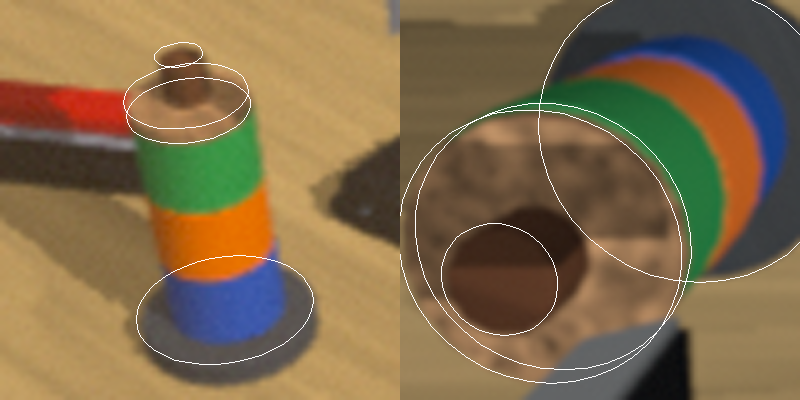

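The tower is complete, and lid, rim and knob match the model. On to the highlighter.

Request:
servo_tool:
  motion:
    - {"wx": 0,"wy": 0,"wz": 0,"dx": 0.05,"dy": 0.5,"dz": 0,"fingers": -1}
    - {"wx": 0,"wy": 0,"wz": 0,"dx": 0.05,"dy": 0.95,"dz": 0,"fingers": -1}

```text
clock: 30.55
eef_pos: [603.3, 37.7, 234.2]
eef_rot: [-3.142, -0.0, 3.137]
wrist_force: [0.2, 0.1, 0.1]
finger_gap: 94.1
finger_force: 0.0
```

Request:
servo_tool:
  motion:
    - {"wx": 0,"wy": 0,"wz": 0,"dx": 0.05,"dy": 0.5,"dz": 0,"fingers": -1}
    - {"wx": 0,"wy": 0,"wz": 0,"dx": 0.05,"dy": 0.95,"dz": 0,"fingers": -1}

```text
clock: 30.75
eef_pos: [598.4, 134.1, 234.4]
eef_rot: [-3.142, 0.0, 3.14]
wrist_force: [0.5, -0.4, 0.3]
finger_gap: 94.1
finger_force: 0.0
```

Request:
servo_tool:
  motion:
    - {"wx": 0,"wy": 0,"wz": 0,"dx": 0.05,"dy": 0.5,"dz": 0,"fingers": -1}
    - {"wx": 0,"wy": 0,"wz": 0,"dx": 0.05,"dy": 0.95,"dz": 0,"fingers": -1}

```text
clock: 30.95
eef_pos: [593.5, 229.4, 234.4]
eef_rot: [-3.142, 0.0, 3.14]
wrist_force: [0.7, -0.3, 0.3]
finger_gap: 93.8
finger_force: 0.0
```

Request:
servo_tool:
  motion:
    - {"wx": 0,"wy": 0,"wz": 0,"dx": 0.05,"dy": 0.5,"dz": 0,"fingers": -1}
    - {"wx": 0,"wy": 0,"wz": 0,"dx": 0.05,"dy": 0.95,"dz": 0.3,"fingers": -1}
    - {"wx": 0,"wy": 0,"wz": 0,"dx": 0.05,"dy": 0.95,"dz": 0.3,"fingers": -1}
    - {"wx": 0,"wy": 0,"wz": 0,"dx": 0.05,"dy": 0.95,"dz": 0.3,"fingers": -1}

```text
clock: 31.35
eef_pos: [588.7, 323.0, 203.0]
eef_rot: [-3.14, -0.002, 3.142]
wrist_force: [0.3, 0.5, -0.2]
finger_gap: 94.0
finger_force: 0.0
```

```bash
python3 - <<'E' 2>/dev/null
from h import *
p=camera('wrist');t=camera('top')
im=cv2.cvtColor(p['image'],4)
for n,z,p in(('highlighter',12,p),('pen_tray',9,t)):
  for d in trace(n,p):
    q=np.argwhere(d['pixels'])[:,::-1];w=np.float32([ray(p,u,z)[:2] for u in q])
    r=cv2.minAreaRect(w);b=cv2.boxPoints(r);e=b[1]-b[0];g=b[2]-b[1];e=e if e@e>g@g else g
    print(n,round(d['conf'],2),len(q),np.round(r[0],1),np.round(r[1]),'yaw of y axis',np.round(np.arctan2(e[1],e[0])-np.pi/2,3),np.round(d['location']))
    if n=='highlighter':
      cv2.polylines(im,[np.int32([proj(p,(*v,z)) for v in b])],True,(255,0,255),1)
cv2.imwrite('pics/w6.png',im);s=read_state();print(s['eef_pos'],s['eef_rot'])
E
```

```text
highlighter 0.63 743 [688.5 284.1] [77. 15.] yaw of y axis -0.182 [285. 258.]
highlighter 0.59 1846 [587.6 321.7] [118.  20.] yaw of y axis -0.207 [317. 172.]
highlighter 0.59 960 [534.5 435. ] [78. 14.] yaw of y axis -1.361 [425. 120.]
pen_tray 0.73 1343 [450.6  -7.4] [163.  65.] yaw of y axis -0.081 [356. 228.]
[589.44875532 321.8723822  205.60385778] [3.14102162e+00 1.44504683e-03 3.13924823e+00]
```

View pics/w6.png

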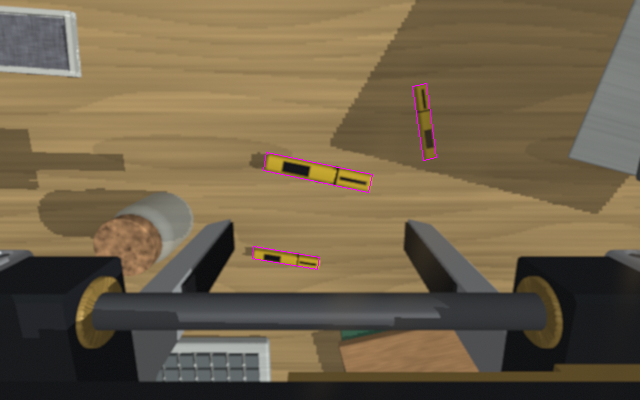

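The wrist view shows all three: the 118x20 mm one at (317,172) is the target, and those at (285,258) and (425,120) are the 78 mm ones. I turn the tool across it and move over its centre at (588.3,323).

Request:
servo_tool:
  motion:
    - {"wx": 0,"wy": 0,"wz": 0.45,"dx": 0,"dy": 0,"dz": 0,"fingers": -1}
    - {"wx": 0,"wy": 0,"wz": 0.45,"dx": 0,"dy": 0,"dz": 0,"fingers": -1}
    - {"wx": 0,"wy": 0,"wz": 0.45,"dx": 0,"dy": 0,"dz": 0,"fingers": -1}
    - {"wx": 0,"wy": 0,"wz": 0.45,"dx": 0,"dy": 0,"dz": 0,"fingers": -1}
    - {"wx": 0,"wy": 0,"wz": 0.45,"dx": 0,"dy": 0,"dz": 0,"fingers": -1}
    - {"wx": 0,"wy": 0,"wz": 0.45,"dx": 0,"dy": 0,"dz": 0,"fingers": -1}
    - {"wx": 0,"wy": 0,"wz": 0.45,"dx": 0,"dy": 0,"dz": 0,"fingers": -1}
    - {"wx": 0,"wy": 0,"wz": 0.45,"dx": 0,"dy": 0,"dz": 0,"fingers": -1}

```text
clock: 32.35
eef_pos: [588.9, 322.7, 205.1]
eef_rot: [3.141, 0.0, 2.245]
wrist_force: [-0.5, -0.1, 0.2]
finger_gap: 93.8
finger_force: 0.0
```

Request:
servo_tool:
  motion:
    - {"wx": 0,"wy": 0,"wz": 0.439,"dx": 0,"dy": 0,"dz": 0,"fingers": -0.5}
    - {"wx": 0,"wy": 0,"wz": 0.439,"dx": 0,"dy": 0,"dz": 0,"fingers": -0.5}
    - {"wx": 0,"wy": 0,"wz": 0.439,"dx": 0,"dy": 0,"dz": 0,"fingers": -0.5}
    - {"wx": 0,"wy": 0,"wz": 0.439,"dx": 0,"dy": 0,"dz": 0,"fingers": -0.5}
    - {"wx": 0,"wy": 0,"wz": 0.439,"dx": 0,"dy": 0,"dz": 0,"fingers": -0.5}
    - {"wx": 0,"wy": 0,"wz": 0.439,"dx": 0,"dy": 0,"dz": 0,"fingers": -0.5}
    - {"wx": 0,"wy": 0,"wz": 0.439,"dx": 0,"dy": 0,"dz": 0,"fingers": -0.5}
    - {"wx": 0,"wy": 0,"wz": 0.439,"dx": 0,"dy": 0,"dz": 0,"fingers": -0.5}

```text
clock: 33.15
eef_pos: [588.6, 323.2, 204.6]
eef_rot: [3.141, -0.0, 1.369]
wrist_force: [0.6, -0.6, 0.7]
finger_gap: 70.1
finger_force: 0.0
```

```bash
cat >> h.py <<'E'
def go(X,Y,Z):
    s=read_state();R=cv2.Rodrigues(np.zeros(3))[0]
    from scipy.spatial.transform import Rotation as Ro
    d=Ro.from_euler('xyz',s['eef_rot']).as_matrix().T@(np.array([X,Y,Z])-s['eef_pos'])
    print('pose',np.round(s['eef_pos'],1),np.round(s['eef_rot'],3),'d/100',np.round(d/100,3),'t',s['clock'])
E
python3 - <<'E' 2>/dev/null
from h import *
p=camera('wrist')
for d in trace('highlighter',p):
    q=np.argwhere(d['pixels'])[:,::-1];w=np.float32([ray(p,u,12)[:2] for u in q])
    r=cv2.minAreaRect(w);b=cv2.boxPoints(r);e=b[1]-b[0];g=b[2]-b[1];e=e if e@e>g@g else g
    print(round(d['conf'],2),np.round(r[0],1),np.round(r[1]),np.round(np.arctan2(e[1],e[0])-np.pi/2,3),np.round(d['location']))
go(588.3,323,4)
E
```

```text
0.9 [534.9 435.9] [79. 14.] -1.378 [248.  77.]
0.86 [689.3 285.7] [79. 14.] -0.141 [412. 187.]
0.77 [587.3 321.4] [117.  18.] -0.207 [318. 172.]
pose [588.6 323.4 204.6] [ 3.141 -0.     1.368] d/100 [-4.000e-03 -2.000e-03  2.006e+00] t 33.25
```

Request:
servo_tool:
  motion:
    - {"wx": 0,"wy": 0,"wz": 0,"dx": -0.01,"dy": -0.005,"dz": 0.5,"fingers": -0.5}
    - {"wx": 0,"wy": 0,"wz": 0,"dx": -0.01,"dy": -0.005,"dz": 1.0,"fingers": -0.5}
    - {"wx": 0,"wy": 0,"wz": 0,"dx": -0.01,"dy": -0.005,"dz": 1.0,"fingers": -0.5}
    - {"wx": 0,"wy": 0,"wz": 0,"dx": -0.01,"dy": -0.005,"dz": 1.0,"fingers": -0.5}

```text
clock: 33.65
eef_pos: [588.1, 322.7, 105.7]
eef_rot: [3.142, -0.0, 1.365]
wrist_force: [0.5, -1.0, 0.9]
finger_gap: 70.2
finger_force: 0.0
```

Request:
servo_tool:
  motion:
    - {"wx": 0,"wy": 0,"wz": 0,"dx": 0,"dy": 0,"dz": 0.3,"fingers": -0.5}
    - {"wx": 0,"wy": 0,"wz": 0,"dx": 0,"dy": 0,"dz": 0.6,"fingers": -0.5}
    - {"wx": 0,"wy": 0,"wz": 0,"dx": 0,"dy": 0,"dz": 0.85,"fingers": -0.5}
    - {"wx": 0,"wy": 0,"wz": 0,"dx": 0,"dy": 0,"dz": 0.95,"fingers": -0.5}
    - {"wx": 0,"wy": 0,"wz": 0,"dx": 0,"dy": 0,"dz": 0.98,"fingers": -0.5}
    - {"wx": 0,"wy": 0,"wz": 0,"dx": 0,"dy": 0,"dz": 0.98,"fingers": -0.5}
    - {"wx": 0,"wy": 0,"wz": 0,"dx": 0,"dy": 0,"dz": 0.98,"fingers": -0.5}

```text
clock: 34.35
eef_pos: [588.8, 323.1, 8.6]
eef_rot: [3.139, -0.002, 1.364]
wrist_force: [1.2, 0.7, -0.6]
finger_gap: 70.8
finger_force: 0.0
```

Request:
servo_tool:
  motion:
    - {"wx": 0,"wy": 0,"wz": 0,"dx": 0,"dy": 0,"dz": 0.025,"fingers": -0.5}
    - {"wx": 0,"wy": 0,"wz": 0,"dx": 0,"dy": 0,"dz": 0.025,"fingers": 1}
    - {"wx": 0,"wy": 0,"wz": 0,"dx": 0,"dy": 0,"dz": 0.025,"fingers": 1}
    - {"wx": 0,"wy": 0,"wz": 0,"dx": 0,"dy": 0,"dz": 0.025,"fingers": 1}
    - {"wx": 0,"wy": 0,"wz": 0,"dx": 0,"dy": 0,"dz": 0.025,"fingers": 1}
    - {"wx": 0,"wy": 0,"wz": 0,"dx": 0,"dy": 0,"dz": 0.025,"fingers": 1}
    - {"wx": 0,"wy": 0,"wz": 0,"dx": 0,"dy": 0,"dz": 0.025,"fingers": 1}
    - {"wx": 0,"wy": 0,"wz": 0,"dx": 0,"dy": 0,"dz": 0.025,"fingers": 1}
    - {"wx": 0,"wy": 0,"wz": 0,"dx": 0,"dy": 0,"dz": 0.025,"fingers": 1}
    - {"wx": 0,"wy": 0,"wz": 0,"dx": 0,"dy": 0,"dz": 0.025,"fingers": 1}

```text
clock: 35.35
eef_pos: [587.8, 322.6, 3.9]
eef_rot: [-3.142, -0.0, 1.363]
wrist_force: [0.2, -0.1, -0.1]
finger_gap: 17.8
finger_force: 15.0
```

Request:
servo_tool:
  motion:
    - {"wx": 0,"wy": 0,"wz": 0,"dx": 0,"dy": 0,"dz": 0,"fingers": 1}
    - {"wx": 0,"wy": 0,"wz": 0,"dx": 0,"dy": 0,"dz": 0,"fingers": 1}
    - {"wx": 0,"wy": 0,"wz": 0,"dx": 0,"dy": 0,"dz": 0,"fingers": 1}

```text
clock: 35.65
eef_pos: [587.8, 322.6, 4.0]
eef_rot: [3.142, -0.0, 1.363]
wrist_force: [-0.6, 0.2, 0.0]
finger_gap: 17.6
finger_force: 15.0
```

Request:
servo_tool:
  motion:
    - {"wx": 0,"wy": 0,"wz": 0,"dx": 0,"dy": 0,"dz": -0.3,"fingers": 1}
    - {"wx": 0,"wy": 0,"wz": 0,"dx": 0,"dy": 0,"dz": -0.6,"fingers": 1}
    - {"wx": 0,"wy": 0,"wz": -0.0635,"dx": 0,"dy": 0,"dz": -1.0,"fingers": 1}
    - {"wx": 0,"wy": 0,"wz": -0.0635,"dx": 0,"dy": 0,"dz": -1.0,"fingers": 1}
    - {"wx": 0,"wy": 0,"wz": -0.0635,"dx": 0,"dy": 0,"dz": -1.0,"fingers": 1}

```text
clock: 36.15
eef_pos: [588.0, 322.7, 104.6]
eef_rot: [3.14, -0.001, 1.49]
wrist_force: [0.4, -0.2, -0.6]
finger_gap: 17.8
finger_force: 15.0
```

```bash
python3 - <<'E' 2>/dev/null
from h import *
go(450.5,-7,104)
E
```

```text
pose [588.  322.7 104.6] [ 3.14e+00 -1.00e-03  1.49e+00] d/100 [-3.398e+00 -1.104e+00  2.000e-03] t 36.15
```

Request:
servo_tool:
  motion:
    - {"wx": 0,"wy": 0,"wz": 0,"dx": -0.4,"dy": -0.14,"dz": -0.2,"fingers": 1}
    - {"wx": 0,"wy": 0,"wz": 0,"dx": -0.85,"dy": -0.276,"dz": -0.3,"fingers": 1}

```text
clock: 36.35
eef_pos: [552.3, 239.7, 132.4]
eef_rot: [-3.139, 0.001, 1.491]
wrist_force: [0.7, -0.3, 1.6]
finger_gap: 17.8
finger_force: 15.0
```

Request:
servo_tool:
  motion:
    - {"wx": 0,"wy": 0,"wz": 0,"dx": -0.42,"dy": -0.14,"dz": 0,"fingers": 1}
    - {"wx": 0,"wy": 0,"wz": 0,"dx": -0.85,"dy": -0.276,"dz": 0,"fingers": 1}

```text
clock: 36.55
eef_pos: [517.7, 156.1, 132.7]
eef_rot: [-3.14, 0.001, 1.49]
wrist_force: [1.7, -0.8, 1.4]
finger_gap: 17.5
finger_force: 15.0
```

Request:
servo_tool:
  motion:
    - {"wx": 0,"wy": 0,"wz": 0,"dx": -0.42,"dy": -0.14,"dz": 0,"fingers": 1}
    - {"wx": 0,"wy": 0,"wz": 0,"dx": -0.85,"dy": -0.276,"dz": 0,"fingers": 1}

```text
clock: 36.75
eef_pos: [483.2, 73.6, 132.6]
eef_rot: [-3.14, 0.0, 1.49]
wrist_force: [0.1, -0.9, -0.2]
finger_gap: 18.4
finger_force: 15.0
```

Request:
servo_tool:
  motion:
    - {"wx": 0,"wy": 0,"wz": 0,"dx": -0.4,"dy": -0.14,"dz": 0,"fingers": 1}
    - {"wx": 0,"wy": 0,"wz": 0,"dx": -0.85,"dy": -0.276,"dz": 0,"fingers": 1}
    - {"wx": 0,"wy": 0,"wz": 0,"dx": -0.85,"dy": -0.276,"dz": 0,"fingers": 1}
    - {"wx": 0,"wy": 0,"wz": 0,"dx": -0.85,"dy": -0.276,"dz": 0,"fingers": 1}
    - {"wx": 0,"wy": 0,"wz": 0,"dx": -0.85,"dy": -0.276,"dz": 0,"fingers": 1}

```text
clock: 37.25
eef_pos: [450.5, -6.8, 133.4]
eef_rot: [-3.141, -0.0, 1.49]
wrist_force: [-0.5, 0.8, -0.1]
finger_gap: 17.8
finger_force: 15.0
```

```bash
python3 - <<'E' 2>/dev/null
from h import *
p=camera('wrist');save(p,'w7.png')
for n,z in(('highlighter',140),('pen_tray',9)):
  for d in trace(n,p)[:1]:
    q=np.argwhere(d['pixels'])[:,::-1];w=np.float32([ray(p,u,z)[:2] for u in q])
    r=cv2.minAreaRect(w);b=cv2.boxPoints(r);e=b[1]-b[0];g=b[2]-b[1];e=e if e@e>g@g else g
    print(n,round(d['conf'],2),np.round(r[0],1),np.round(r[1]),np.round(np.arctan2(e[1],e[0])-np.pi/2,3))
go(450.5,-7,9.5)
E
```

```text
highlighter 0.66 [450.1  -8.4] [121.  19.] -0.075
pen_tray 0.84 [451.6  15.7] [114.  62.] -0.077
pose [450.6  -6.5 133.6] [-3.141 -0.     1.492] d/100 [-0.005  0.     1.241] t 37.4
```

View pics/w7.png

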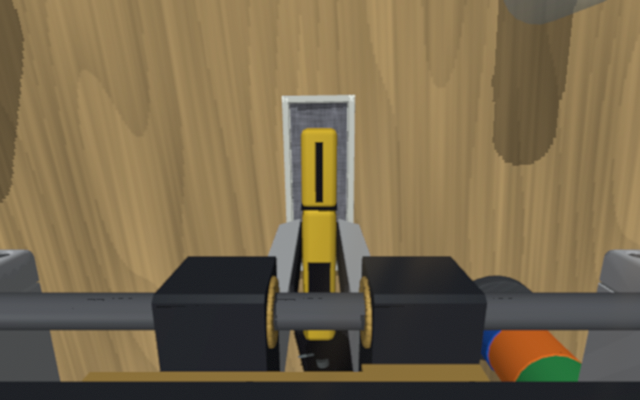

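The highlighter (column 318) sits centred over the tray (columns 283–355). Lowering it.

Request:
servo_tool:
  motion:
    - {"wx": 0,"wy": 0,"wz": 0,"dx": -0.01,"dy": 0.005,"dz": 0.3,"fingers": 1}
    - {"wx": 0,"wy": 0,"wz": 0,"dx": -0.01,"dy": 0.005,"dz": 0.6,"fingers": 1}
    - {"wx": 0,"wy": 0,"wz": 0,"dx": -0.01,"dy": 0.005,"dz": 0.9,"fingers": 1}
    - {"wx": 0,"wy": 0,"wz": 0,"dx": -0.01,"dy": 0.005,"dz": 0.9,"fingers": 1}

```text
clock: 37.8
eef_pos: [449.0, -7.7, 41.0]
eef_rot: [-3.136, -0.0, 1.491]
wrist_force: [-0.6, 0.9, 0.2]
finger_gap: 17.9
finger_force: 15.0
```

Request:
servo_tool:
  motion:
    - {"wx": 0,"wy": 0,"wz": 0,"dx": 0,"dy": 0,"dz": 0.15,"fingers": 1}
    - {"wx": 0,"wy": 0,"wz": 0,"dx": 0,"dy": 0,"dz": 0.25,"fingers": 1}
    - {"wx": 0,"wy": 0,"wz": 0,"dx": 0,"dy": 0,"dz": 0.33,"fingers": 1}
    - {"wx": 0,"wy": 0,"wz": 0,"dx": 0,"dy": 0,"dz": 0.33,"fingers": 1}
    - {"wx": 0,"wy": 0,"wz": 0,"dx": 0,"dy": 0,"dz": 0.33,"fingers": 1}
    - {"wx": 0,"wy": 0,"wz": 0,"dx": 0,"dy": 0,"dz": 0.33,"fingers": 1}

```text
clock: 38.4
eef_pos: [451.2, -8.5, 11.5]
eef_rot: [3.141, 0.0, 1.49]
wrist_force: [-0.1, -0.4, -1.0]
finger_gap: 17.4
finger_force: 15.0
```

Request:
servo_tool:
  motion:
    - {"wx": 0,"wy": 0,"wz": 0,"dx": 0,"dy": 0,"dz": 0.02,"fingers": 1}
    - {"wx": 0,"wy": 0,"wz": 0,"dx": 0,"dy": 0,"dz": 0.02,"fingers": 1}
    - {"wx": 0,"wy": 0,"wz": 0,"dx": 0,"dy": 0,"dz": 0.02,"fingers": 1}
    - {"wx": 0,"wy": 0,"wz": 0,"dx": 0,"dy": 0,"dz": 0.02,"fingers": 0.47}
    - {"wx": 0,"wy": 0,"wz": 0,"dx": 0,"dy": 0,"dz": 0.02,"fingers": 0.47}
    - {"wx": 0,"wy": 0,"wz": 0,"dx": 0,"dy": 0,"dz": 0.02,"fingers": 0.47}
    - {"wx": 0,"wy": 0,"wz": 0,"dx": 0,"dy": 0,"dz": 0.02,"fingers": 0.47}
    - {"wx": 0,"wy": 0,"wz": 0,"dx": 0,"dy": 0,"dz": 0.02,"fingers": 0.47}

```text
clock: 39.2
eef_pos: [450.9, -8.5, 9.0]
eef_rot: [3.142, 0.0, 1.49]
wrist_force: [-0.4, -0.6, -0.6]
finger_gap: 24.7
finger_force: 0.0
```

Request:
servo_tool:
  motion:
    - {"wx": 0,"wy": 0,"wz": 0,"dx": 0,"dy": 0,"dz": -0.2,"fingers": 0.47}
    - {"wx": 0,"wy": 0,"wz": 0,"dx": 0,"dy": 0,"dz": -0.6,"fingers": 0.2}
    - {"wx": 0,"wy": 0,"wz": 0,"dx": 0,"dy": 0,"dz": -1.0,"fingers": 0}

```text
clock: 39.5
eef_pos: [450.4, -8.4, 109.9]
eef_rot: [-3.14, 0.0, 1.49]
wrist_force: [0.2, -0.7, 0.2]
finger_gap: 37.5
finger_force: 0.0
```

Request:
servo_tool:
  motion:
    - {"wx": 0,"wy": 0,"wz": 0,"dx": 0,"dy": 0,"dz": -0.5,"fingers": 0}
    - {"wx": 0,"wy": 0,"wz": 0,"dx": 0,"dy": 0,"dz": -1.0,"fingers": 0}
    - {"wx": 0,"wy": 0,"wz": 0,"dx": 0,"dy": 0,"dz": -1.0,"fingers": 0}
    - {"wx": 0,"wy": 0,"wz": 0,"dx": 0,"dy": 0,"dz": -1.0,"fingers": 0}

```text
clock: 39.9
eef_pos: [451.1, -8.5, 209.5]
eef_rot: [3.14, 0.0, 1.49]
wrist_force: [0.3, -0.5, -1.2]
finger_gap: 46.9
finger_force: 0.0
```

```bash
python3 - <<'E' 2>/dev/null
from h import *
p=camera('wrist');save(p,'w8.png');s=camera('scene')
for n,z in(('highlighter',16),('pen_tray',9)):
  for d in trace(n,p)[:1]:
    q=np.argwhere(d['pixels'])[:,::-1];w=np.float32([ray(p,u,z)[:2] for u in q])
    r=cv2.minAreaRect(w);b=cv2.boxPoints(r);e=b[1]-b[0];g=b[2]-b[1];e=e if e@e>g@g else g
    print(n,round(d['conf'],2),np.round(r[0],1),np.round(r[1]),np.round(np.arctan2(e[1],e[0])-np.pi/2,3))
cv2.imwrite('pics/fin.png',np.hstack([cv2.cvtColor(cv2.resize(p['image'],None,fx=.6,fy=.6),4),cv2.resize(cv2.cvtColor(s['image'][100:260,180:440],4),(390,240))]))
for c in('wrist','scene'): wl('lid',(614.5,-157),127,c)
E
```

```text
highlighter 0.69 [450.8  -9.6] [117.  19.] -0.086
pen_tray 0.71 [450.2  -8.6] [161.  63.] -0.076
lid wrist 0.59 255 [560. 355.] [ 638.4 -156.1]
tcp [450.6  -8.4 208. ] [-3.1396 -0.      1.4904] 40.2
lid scene 0.87 326 [234. 153.] [ 616.4 -151.7]
tcp [450.7  -8.5 208.3] [-3.1404  0.      1.4904] 40.3
```

View pics/fin.png

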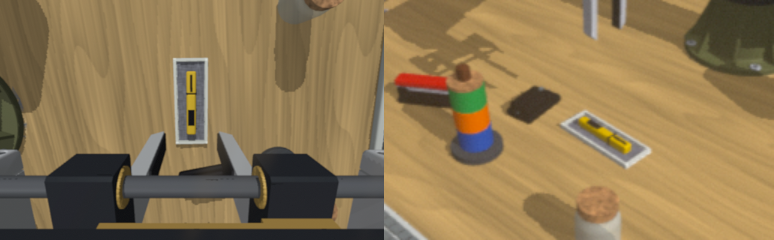

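The highlighter lies centred in the tray at (191,103) in the left view. The tower stands complete in the scene view at (470,110). Handing in.

```bash
python3 -c "
from cell import *
print(sign_off())"
```

```text
the job is handed in; nothing more can be done
None
```

I rebuilt the desk tidy (blue, orange, green, lid), laid the highlighter flat and centred in the tray, did not touch the jar, stapler or mouse, and handed the job in at about 40 s; no verdict came back.

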